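# Load the cell charging station

### The job

Switch the charging station off first, by pulling its lever fully towards you. Then, with it off, load every battery cell that lies on the bench into a free bay of its own length, long cells in the long bays and short cells in the short ones: press the flat end back against the coil spring and turn the nub end down past the lip, so that the cell lies level, fully home with its nub under the lip. When all are in, switch the station on again by pushing the lever fully away, and do not knock over the bottles or the torch.

Things in the scene. Friction and masses are not known exactly. Their poses are not given: they have to be found in the camera images.
- long1_mid (a point): Long cell (may be absent: None): square battery stick, 26 x 26 mm with 3 mm bevelled edges, 72 mm long overall, white sleeve, about 90 g, lying on its side. The point is at mid-length on its axis, 13 mm up. Its x axis runs along it to the terminal nub, a brass stud 12 mm in diameter, the last 6 mm of the length; the other end is flat.
- long2_mid (a point): Long cell (may be absent: None): square battery stick, 26 x 26 mm with 3 mm bevelled edges, 72 mm long overall, white sleeve, about 90 g, lying on its side. The point is at mid-length on its axis, 13 mm up. Its x axis runs along it to the terminal nub, a brass stud 12 mm in diameter, the last 6 mm of the length; the other end is flat.
- short1_mid (a point): Short cell (may be absent: None): square battery stick, 26 x 26 mm with 3 mm bevelled edges, 52 mm long overall, white sleeve, about 90 g, lying on its side. The point is at mid-length on its axis, 13 mm up. Its x axis runs along it to the terminal nub, a brass stud 12 mm in diameter, the last 6 mm of the length; the other end is flat.
- short2_mid (a point): Short cell (may be absent: None): square battery stick, 26 x 26 mm with 3 mm bevelled edges, 52 mm long overall, white sleeve, about 90 g, lying on its side. The point is at mid-length on its axis, 13 mm up. Its x axis runs along it to the terminal nub, a brass stud 12 mm in diameter, the last 6 mm of the length; the other end is flat.
- bay_long_seat0 (a point): Home point of bay 0 of the long module: where the middle of a 72 mm cell is when fully home, on its axis, 39 mm above the table. x axis: along the bay from the spring (robot's side) to the contact post (far side); z up. Bays of a module lie 64 mm apart. A bay is a cradle under 30 mm wide, its bevelled rims 10 mm below the cell's axis; beside it is free space.
- bay_long_seat1 (a point): Home point of bay 1 of the long module: where the middle of a 72 mm cell is when fully home, on its axis, 39 mm above the table. x axis: along the bay from the spring (robot's side) to the contact post (far side); z up. The post (all bays) is 22 mm wide; its lip overhangs the bay by 4 mm, underside 7.7 mm and top 11.2 mm above the cell's axis, so only the nub fits under it.
- bay_short_seat0 (a point): Home point of bay 0 of the short module: where the middle of a 52 mm cell is when fully home, on its axis, 39 mm above the table. x axis: along the bay from the spring (robot's side) to the contact post (far side); z up. Level cells do not go in from above: raise the nub end about 30 degrees, put the flat end on the spring cap, press back along the bay.
- bay_short_seat1 (a point): Home point of bay 1 of the short module: where the middle of a 52 mm cell is when fully home, on its axis, 39 mm above the table. x axis: along the bay from the spring (robot's side) to the contact post (far side); z up. Turn the nub end down once the cell's middle is 5 to 11 mm short of home; let go level in the cradle, the spring pushes the nub under the lip.
- bay_long_spring0 (a joint): How far the coil spring of bay 0 of the long module is pressed back, m: 0 free, about 0.006 with a cell home, 0.018 at most; 2 N at first, 8 N at the end. It carries a round cap of 6 mm radius on the axis. Its housing, 22 mm wide, has its face 24 mm behind the free cap and its top 9 mm above the cell's axis.
- bay_long_spring1 (a joint): How far the coil spring of bay 1 of the long module is pressed back, m: 0 free, about 0.006 with a cell home, 0.018 at most; 2 N at first, 8 N at the end. It carries a round cap of 6 mm radius on the axis. Its housing, 22 mm wide, has its face 24 mm behind the free cap and its top 9 mm above the cell's axis.
- bay_short_spring0 (a joint): How far the coil spring of bay 0 of the short module is pressed back, m: 0 free, about 0.006 with a cell home, 0.018 at most; 2 N at first, 8 N at the end. It carries a round cap of 6 mm radius on the axis. Its housing, 22 mm wide, has its face 24 mm behind the free cap and its top 9 mm above the cell's axis.
- bay_short_spring1 (a joint): How far the coil spring of bay 1 of the short module is pressed back, m: 0 free, about 0.006 with a cell home, 0.018 at most; 2 N at first, 8 N at the end. It carries a round cap of 6 mm radius on the axis. Its housing, 22 mm wide, has its face 24 mm behind the free cap and its top 9 mm above the cell's axis.
- switch (a joint): Switch lever of the charging station, rad: 0 = off, leaning fully towards the robot; 1.2 = on, leaning fully away; it stays where it is left (about 1 N at the ball moves it). It turns about a level axis (parallel to the station's length) 30 mm above the table; upright at 0.6.
- switch_tip (a point): Centre of the black ball, 26 mm in diameter, at the end of the switch lever, 55 mm from the lever's axis; a 10 mm steel rod carries it from a grey block 70 x 50 mm whose top is 33 mm above the table. Its y axis is the hinge's direction. The nearest bay is 108 mm to its left.
- squeeze_bottle: Bystander: upright squeeze bottle, 225 mm tall, 69 mm across, loose; origin at the centre of its foot, z axis up. Must stay standing.
- torch: Bystander: upright torch, 109 mm tall, 31 mm across, loose; origin at the centre of its foot, z axis up. Must stay standing.
- touchup_bottle: Bystander: upright touchup bottle, 74 mm tall, 26 mm across, loose; origin at the centre of its foot, z axis up. Must stay standing.
Mind the look-alikes: they are no part of the job. What is shaped like the part that bears short2_mid but orange is not meant.

How it is judged:
By the outcome, as a careful person would: the job done as asked, in the order asked, and still so for the second after the job is handed in, with the robot touching nothing.
Of long1, long2, short1, short2 only 3 to 4 are there at a start; the rules pass over those that are not, and their reading is None.
At some moment in a run one of long1, long2, short1, short2 may be knocked a few centimetres aside while the robot is not near it.
Once in a run the grip may slacken for a moment while it holds something.
It also fails if it takes over 210 s, if anything falls off the work surface, if the arm or the gripper's body presses on something with over 40 N, if the wrist force passes 120 N, or if a joint passes its speed limit or range.

### The arm

A 6-joint arm with a two-finger parallel gripper is mounted at the origin on a cart in front of the work surface, level with it; the furniture and walls round the work are solid. World frame = base frame: x ahead of the robot, y to its left, z up, the work surface at z = 0. Lengths are in m, angles in rad, forces in N, time in s.
With the tool pointing down it reaches from about 0.4 to 0.925 m from the base axis. Payload 3.4 kg.
Tool frame: the origin (TCP) lies between the finger pads; the fingertips stand 22 mm ahead of it and the grasp point (between the pads) lies 3 mm ahead of it (finger_overhang is the z of the fingertips in the tool frame, in m); z points along the fingers, y is the direction in which the jaws open and shut (so a half turn about z gives the same grasp; the last joint's range is limited). The gripper opens to 85 mm and grips with 20 to 120 N. Pads are 22 mm wide; open, the fingers measure 114 mm over their backs; the gripper's body (76 mm by 85 mm) begins 54 mm behind the grasp point. The pads swing forward as they close: fully open they stand 13 mm farther back than shut.
Start: joints at [-1.391, 0.307, 1.506, -0, 1.328, -0.073], TCP at [0.144, -0.557, 0.253] pointing down, gripper open.
Joint ranges: [-3.12, 3.12], [-1.05, 2.28], [0.14, 2.33], [-1.42, 4.57], [0.1, 2.73], [-2.68, 2.68]. Speed limits (rad/s): [2.57, 2.57, 3.14, 3.14, 3.14, 3.14].

### API

Orientations are given as a 3x3 rotation matrix whose columns are the frame's x, y, z axes.
In Python, from rig import * gives the robot as it stands.
- The arm moves only by the tool jog_arm, never from a script. Its argument "motion" is a list of rows, each a list of 5 numbers: the shift along the tool's x, y, z in m, then the turn about the tool's z in degrees, then the finger opening in m, from 0 to 0.0854. A call has 1 to 5 rows; each row is the pose to reach, as a shift and turn from the pose commanded when the call began, along the tool's axes at that moment; what a row does not reach only later rows make up. A row lasts 1/8 s, in which the tool goes at most 62.5 mm and 10.7 degrees, less where a joint would pass 70% of its speed; a pose out of reach is approached as far as the arm can. A call with a gripper value outside its range is refused whole. The fingers move at their own pace and stop on an object; the grip force is fixed at half the most. Time passes only in rows, so rows that repeat a pose let the fingers close. It gives the time, the measured TCP pose, the force and the opening at its end, in the units of the state.
- sense(): the state, without advancing time (a new reading comes with each control period).
- read_camera(name): name is "scene" or "side" or "wrist"; returns the picture (480x640x3 uint8, red, green, blue); there is no depth.
- camera_model(name): a dict with "camera_matrix" (3x3 intrinsics, pixels), "position" and "rotation" of the camera in the world. Camera axes: x right, y up, looking along -z (the intrinsics and any distortion apply to the point x, -y, -z); pixel columns grow to the right and rows downward; lengths in m; the calibration is good to about 2 mm. A picture is of the moment at which its call begins: read the wrist's pose just before it. camera_model takes no time and is no camera call; for the wrist camera it gives the pose at the moment of the call.
- finish_job(): hands the job in, once; it reports no verdict.
The state is a dict: "t": time; "joint_positions": joint angles; "dq": joint speeds; "joint_efforts": joint torques, N m; "position": TCP position; "ee_rot": TCP orientation; "ft_force": force on the tool from outside, world axes, zero at the start; "ft_torque": the same for the moment, N m; "finger_gap": finger opening in m.
Only numpy, scipy, OpenCV 4.12 (cv2) and the standard library are available. Lean on these libraries where they do the work, as an engineer would, in place of code of your own. Each camera call takes 0.05 s, during which the arm holds its last target. There are 200 camera calls.

## Working session

There is one attempt and no reset: what is moved stays moved. The work goes in short steps, Python scripts to look and compute and a tool call to move; the robot and the scene stay as the last step left them, time stands still between calls to the robot, and variables do not carry over. Pictures are saved under pics/ and viewed, about 12 in all and at most 16, crops included, and the job is handed in when it is done.

Besides the shell and the picture viewer there is one more tool, called after "Emit:" by a JSON object that holds its "fn" and its "kwargs". jog_arm: Moves the arm, as the interface text tells. Its arguments: {"type":"object","properties":{"motion":{"type":"array"}},"required":["motion"]}

```bash
mkdir -p pics; ls; python3 - <<'E'
from rig import *
import cv2
s=sense(); print({k:(v if isinstance(v,float) else __import__('numpy').round(v,3).tolist()) for k,v in s.items()})
try: print(finger_overhang)
except Exception as e: print(e)
for n in("scene","side","wrist"):
    cv2.imwrite(f"pics/{n}0.png",read_camera(n)[:,:,::-1]); m=camera_model(n); print(n,m)
E
```

```text
pics
{'t': 0.0, 'joint_positions': [-1.392, 0.308, 1.508, 0.0, 1.328, -0.074], 'dq': [-0.0, -0.001, 0.0, -0.001, 0.001, -0.001], 'joint_efforts': [-0.0, -45.756, -25.192, -0.0, 0.013, 0.0], 'position': [0.144, -0.556, 0.252], 'ee_rot': [[0.968, 0.25, -0.0], [0.25, -0.968, 0.002], [0.0, -0.002, -1.0]], 'ft_force': [-0.465, -0.745, -0.065], 'ft_torque': [-0.006, 0.033, -0.005], 'finger_gap': 0.08504626875212537}
0.022
scene {'camera_matrix': array([[511.80146836,   0.        , 322.71601231],
       [  0.        , 511.80146836, 240.38272816],
       [  0.        ,   0.        ,   1.        ]]), 'position': array([-0.26123896,  0.8643071 ,  0.72121671]), 'rotation': array([[-0.71277862,  0.34752976, -0.60923699],
       [-0.70138807, -0.35464493,  0.61828937],
       [-0.00118885,  0.868015  ,  0.49653655]])}
side {'camera_matrix': array([[455.74992927,   0.        , 327.08149958],
       [  0.        , 455.74992927, 240.44046919],
       [  0.        ,   0.        ,   1.        ]]), 'position': array([ 0.59708882, -0.59060768,  1.15042038]), 'rotation': array([[ 0.99483691, -0.09352042,  0.03941381],
       [ 0.10088866,  0.86925319, -0.48396319],
       [ 0.01099986,  0.48544085,  0.87420031]])}
wrist {'camera_matrix': array([[358.12304259,   0.        , 320.32309538],
       [  0.        , 358.12304259, 234.03437899],
       [  0.        ,   0.        ,   1.        ]]), 'position': array([ 0.22297519, -0.53587611,  0.37360073]), 'rotation': array([[ 0.24977455,  0.91731672,  0.31006888],
       [-0.96830259,  0.23717301,  0.07835217],
       [-0.00166622, -0.31981087,  0.94747994]])}
```

View pics/scene0.png

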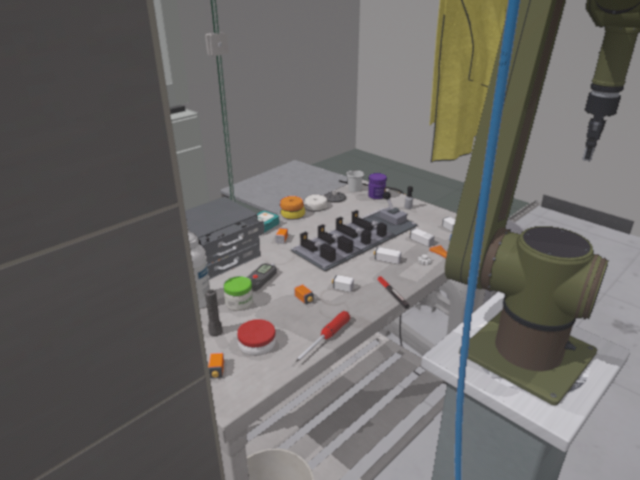

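View pics/side0.png

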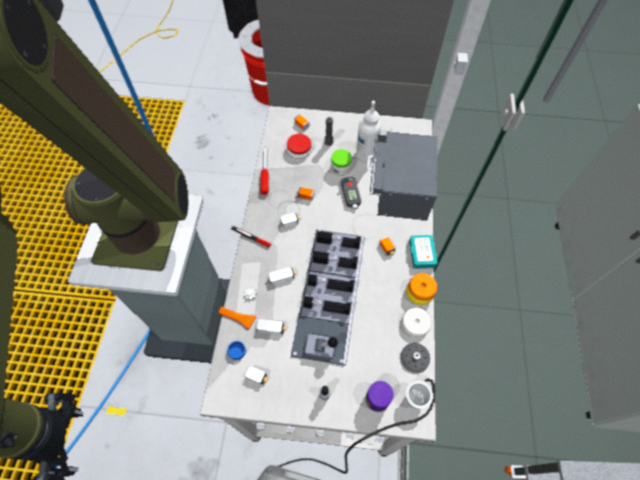

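The side view shows white cells at about (290,219), (282,275), (270,327) and (256,374). The orange look-alikes are at (306,193), (387,244) and (301,121). The station is at (330,295), with its lever ball near (332,342). I'll enlarge this area to confirm.

```bash
cat > h.py <<'E'
from rig import *
import cv2, numpy as np
def ray(n,u,v,z,m=None):
    m=m or camera_model(n); K=m['camera_matrix']
    d=np.array([(u-K[0,2])/K[0,0],-(v-K[1,2])/K[1,1],-1]); d=m['rotation']@d
    p=m['position']; return p+d*(z-p[2])/d[2]
def proj(n,P,m=None):
    m=m or camera_model(n); K=m['camera_matrix']
    c=m['rotation'].T@(np.asarray(P)-m['position']); return K[0,2]+K[0,0]*c[0]/-c[2], K[1,2]-K[1,1]*c[1]/-c[2]
def crop(img,x0,y0,w,h,s,f): cv2.imwrite(f,cv2.resize(img[y0:y0+h,x0:x0+w],None,fx=s,fy=s,interpolation=cv2.INTER_CUBIC))
E
python3 - <<'E'
from h import *
im=cv2.imread("pics/side0.png"); crop(im,215,200,160,200,3,"pics/side0c.png")
for p in[(290,219),(282,275),(270,327),(256,374)]: print(ray("side",*p,0.02).round(3))
E
```

```text
[0.432 0.095 0.02 ]
[ 0.435 -0.085  0.02 ]
[ 0.426 -0.233  0.02 ]
[ 0.411 -0.354  0.02 ]
```

View pics/side0c.png

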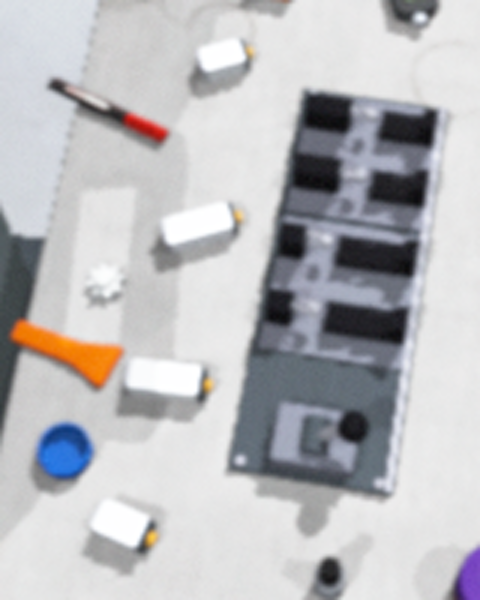

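```bash
python3 - <<'E'
from h import *
f=lambda p,z:ray("side",215+p[0]/3,200+p[1]/3,z).round(4)
for p in[(305,92),(448,110),(390,492),(230,470)]: print(f(p,.008))
print("ball",f((353,427),.075))
for p in[(202,68),(250,52),(165,235),(238,216),(125,378),(208,385),(95,520),(152,538)]: print("cell",f(p,.02))
E
```

```text
[0.5123 0.0709 0.008 ]
[0.6511 0.0657 0.008 ]
[ 0.6256 -0.304   0.008 ]
[ 0.4909 -0.2996  0.008 ]
ball [ 0.5902 -0.2723  0.075 ]
cell [0.4113 0.0799 0.02  ]
cell [0.455  0.1029 0.02  ]
cell [ 0.4043 -0.0981  0.02  ]
cell [ 0.4672 -0.0724  0.02  ]
cell [ 0.3919 -0.2339  0.02  ]
cell [ 0.4633 -0.2326  0.02  ]
cell [ 0.3886 -0.3544  0.02  ]
cell [ 0.437  -0.3637  0.02  ]
```

Emit:
{"fn": "jog_arm", "kwargs": {"motion": [[0.05,-0.036,0,9,0.05],[0.1,-0.072,0,18,0.05],[0.15,-0.108,0,18,0.05],[0.2,-0.144,0,18,0.05],[0.25,-0.18,0,18,0.05]]}}

```text
t: 0.78
position: [0.3417, -0.3183, 0.2532]
ee_rot: [[0.998, -0.062, 0.0], [-0.062, -0.998, -0.0], [0.0, 0.0, -1.0]]
ft_force: [0.6, -0.9, -0.6]
finger_gap: 0.05
```

Emit:
{"fn": "jog_arm", "kwargs": {"motion": [[0.03,-0.04,0,0,0.05],[0.06,-0.08,0,0,0.05],[0.09,-0.12,0,0,0.05],[0.12,-0.16,0,0,0.05],[0.146,-0.197,0,0,0.05]]}}

```text
t: 1.4
position: [0.4995, -0.1307, 0.2531]
ee_rot: [[0.998, -0.061, -0.0], [-0.061, -0.998, 0.0], [-0.0, 0.0, -1.0]]
ft_force: [0.8, -0.8, 0.7]
finger_gap: 0.0501
```

```bash
python3 - <<'E'
from h import *
import pickle
m=camera_model("wrist"); im=read_camera("wrist")[:,:,::-1]; cv2.imwrite("pics/w1.png",im); pickle.dump(m,open("w1.pkl","wb"))
print(sense()['position']); cv2.imwrite("pics/w1b.png",cv2.resize(im,(800,600),interpolation=cv2.INTER_CUBIC))
E
```

```text
[ 0.5029073  -0.12685403  0.2532001 ]
```

View pics/w1b.png

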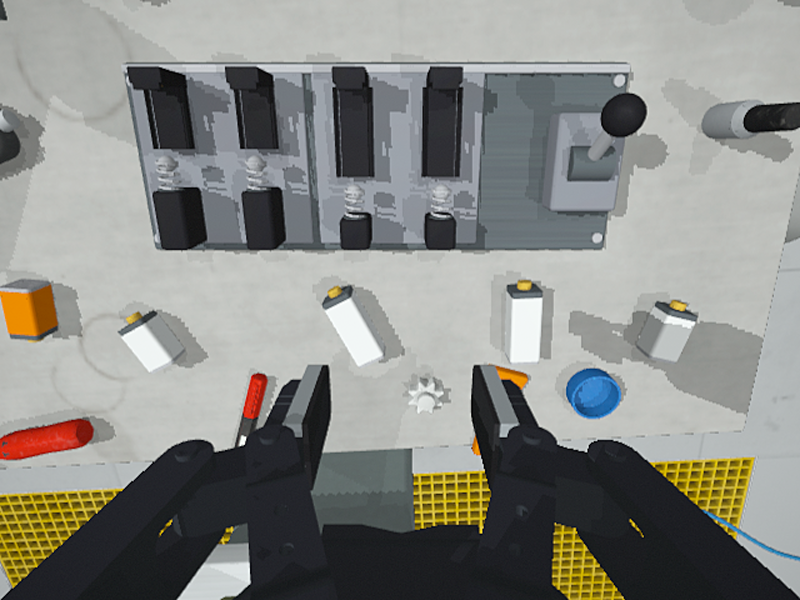

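```bash
cat >> h.py <<'E'
YAW=np.deg2rad(-3.5); EX=np.array([np.cos(YAW),np.sin(YAW),0]); EY=np.array([-np.sin(YAW),np.cos(YAW),0])
# station coords (a,b): P = a*EX+b*EY
def rect(img,m,n,a0,a1,b0,b1,z,s):  # a up, b left ; s px/m
    q=[(a0,b0),(a0,b1),(a1,b0),(a1,b1)]
    src=np.float32([proj(n,a*EX+b*EY+[0,0,z],m) for a,b in q]); dst=np.float32([((b1-b)*s,(a1-a)*s) for a,b in q])
    return cv2.warpPerspective(img,cv2.getPerspectiveTransform(src,dst),(int((b1-b0)*s),int((a1-a0)*s)),flags=cv2.INTER_CUBIC)
E
python3 - <<'E'
from h import *
import pickle
m=pickle.load(open("w1.pkl","rb")); im=cv2.imread("pics/w1.png")
print(m['position'])
for p in[(124,64),(630,64),(156,249),(605,249)]: 
    P=ray("w",p[0]*.8,p[1]*.8,.008,m); print(P.round(4),[round(P@EX,4),round(P@EY,4)])
r=rect(im,m,"w",.49,.68,-.25,.11,.0502,2200)
for k in range(-5,3): cv2.line(r,(int((.11-k*.05)*2200),0),(int((.11-k*.05)*2200),8),(0,0,255),2)
for k in range(0,4): y=int((.68-(.5+.05*k))*2200); cv2.line(r,(0,y),(8,y),(0,0,255),2)
cv2.imwrite("pics/w1r.png",r); print(r.shape)
E
```

```text
[ 0.58125939 -0.13575191  0.37412178]
[0.6475 0.0641 0.008 ] [np.float64(0.6424), np.float64(0.1036)]
[ 0.6248 -0.3077  0.008 ] [np.float64(0.6424), np.float64(-0.269)]
[0.5086 0.0734 0.008 ] [np.float64(0.5032), np.float64(0.1043)]
[ 0.4857 -0.3012  0.008 ] [np.float64(0.5032), np.float64(-0.271)]
(418, 792, 3)
```

View pics/w1r.png

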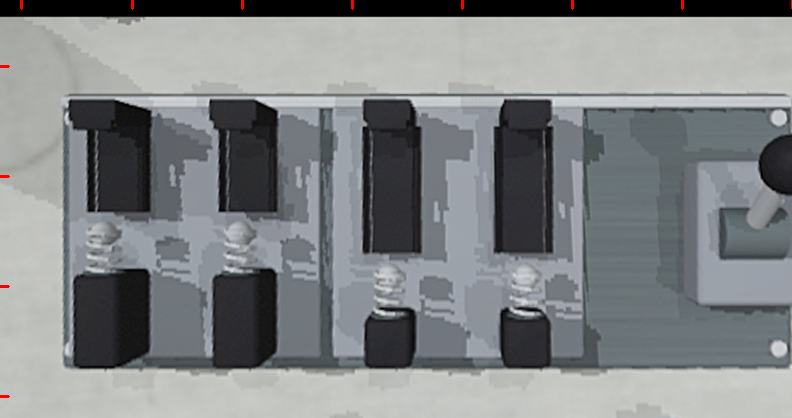

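```bash
python3 - <<'E'
from h import *
import pickle
m=pickle.load(open("w1.pkl","rb"))
def ab(u,v,z): P=ray("w",u*.8,v*.8,z,m); return [round(P@EX,4),round(P@EY,4)],P.round(4)
print("ball",ab(623,115,.075)); print("block",ab(553,112,.033),ab(617,205,.033)); print("drum",ab(590,163,.035)); print("touch",ab(715,120,.0))
s=sense(); P=s['position']; print("tcp",P@EX,P@EY,P[2])
# cells : top faces z=.026 corners & nub z=.013
for nm,nub,fl in[("S_L",(133,320),(171,362)),("L_L",(336,293),(370,356)),("L_R",(524,286),(524,357)),("S_R",(680,306),(664,354))]:
    print(nm,"nub",ab(*nub,.013)[0],"flat-top-edge",ab(*fl,.024)[0])
E
```

```text
ball ([np.float64(0.604), np.float64(-0.2384)], array([ 0.5883, -0.2748,  0.075 ]))
block ([np.float64(0.6081), np.float64(-0.208)], array([ 0.5943, -0.2447,  0.033 ])) ([np.float64(0.5429), np.float64(-0.2634)], array([ 0.5258, -0.296 ,  0.033 ]))
drum ([np.float64(0.5735), np.float64(-0.2381)], array([ 0.5579, -0.2726,  0.035 ]))
touch ([np.float64(0.6042), np.float64(-0.3455)], array([ 0.582 , -0.3817,  0.    ]))
tcp 0.509713531550798 -0.09591566454567468 0.2532000993045568
S_L nub [np.float64(0.4413), np.float64(0.1326)] flat-top-edge [np.float64(0.4063), np.float64(0.0999)]
L_L nub [np.float64(0.466), np.float64(-0.0451)] flat-top-edge [np.float64(0.4121), np.float64(-0.0736)]
L_R nub [np.float64(0.4723), np.float64(-0.2047)] flat-top-edge [np.float64(0.4111), np.float64(-0.2072)]
S_R nub [np.float64(0.4542), np.float64(-0.3405)] flat-top-edge [np.float64(0.414), np.float64(-0.3281)]
```

Emit:
{"fn": "jog_arm", "kwargs": {"motion": [[0.035,0.04,0,0,0],[0.07,0.08,0,0,0],[0.105,0.12,0,0,0],[0.125,0.142,0.03,0,0],[0.125,0.142,0.08,0,0]]}}

```text
t: 2.08
position: [0.6177, -0.2852, 0.1738]
ee_rot: [[0.998, -0.063, 0.006], [-0.063, -0.998, -0.004], [0.006, 0.003, -1.0]]
ft_force: [0.8, 0.1, -0.8]
finger_gap: 0.0003
```

Emit:
{"fn": "jog_arm", "kwargs": {"motion": [[0,0,0.03,0,0],[0,0,0.06,0,0],[0,0,0.093,0,0],[0,0,0.093,0,0],[-0.01,0,0.093,0,0]]}}

```text
t: 2.7
position: [0.6069, -0.2818, 0.0816]
ee_rot: [[0.998, -0.061, 0.005], [-0.061, -0.998, -0.001], [0.005, 0.001, -1.0]]
ft_force: [4.0, -0.8, 3.5]
finger_gap: 0.0003
```

Emit:
{"fn": "jog_arm", "kwargs": {"motion": [[-0.015,0,0,0,0],[-0.03,0,0,0,0],[-0.045,0,0,0,0],[-0.058,0,0,0,0],[-0.06,0,0,0,0]]}}

```text
t: 3.32
position: [0.5497, -0.2797, 0.0825]
ee_rot: [[0.998, -0.063, 0.013], [-0.063, -0.998, -0.005], [0.013, 0.004, -1.0]]
ft_force: [13.5, -1.5, -1.2]
finger_gap: -0.0001
```

```bash
python3 - <<'E'
from h import *
s=sense(); P=s['position']; print(P@EX,P@EY,P[2],s['ft_force'].round(1))
im=cv2.cvtColor(read_camera("side"),4); crop(im,215,200,160,200,3,"pics/side1c.png")
E
```

```text
0.5657163629673365 -0.24561948995687571 0.08249997164029871 [13.5 -1.5 -1.2]
```

View pics/side1c.png

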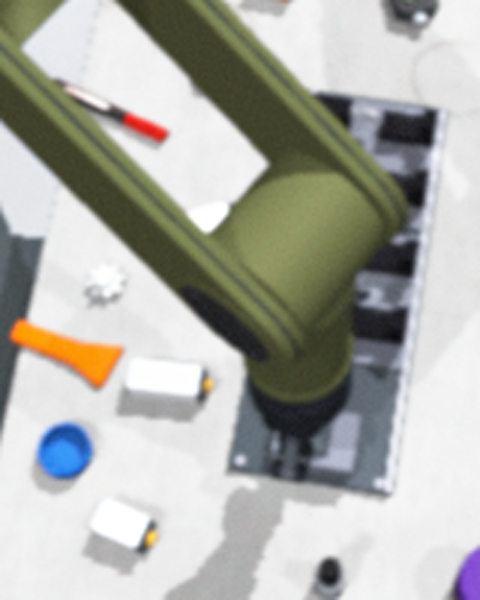

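Emit:
{"fn": "jog_arm", "kwargs": {"motion": [[-0.002,0,0,0,0],[-0.004,0,0,0,0],[-0.004,0,0,0,0]]}}

```text
t: 3.75
position: [0.5494, -0.2798, 0.0826]
ee_rot: [[0.998, -0.063, 0.018], [-0.063, -0.998, -0.006], [0.019, 0.005, -1.0]]
ft_force: [18.1, -0.8, -4.2]
finger_gap: -0.0001
```

Emit:
{"fn": "jog_arm", "kwargs": {"motion": [[0.01,0,0,0,0],[0.01,0,-0.05,0,0],[-0.03,-0.01,-0.08,0,0.06],[-0.07,-0.025,-0.08,0,0.06],[-0.1,-0.035,-0.08,0,0.06]]}}

```text
t: 4.38
position: [0.4392, -0.2342, 0.16]
ee_rot: [[0.998, -0.061, -0.004], [-0.061, -0.998, 0.002], [-0.004, -0.002, -1.0]]
ft_force: [-0.9, -0.3, -0.3]
finger_gap: 0.0546
```

Emit:
{"fn": "jog_arm", "kwargs": {"motion": [[-0.02,0,0,0,0.06],[-0.024,0,0,0,0.06],[-0.024,0,0,0,0.06]]}}

```text
t: 4.75
position: [0.4198, -0.2353, 0.1604]
ee_rot: [[0.998, -0.062, 0.001], [-0.062, -0.998, -0.0], [0.001, 0.0, -1.0]]
ft_force: [0.1, 0.1, -0.4]
finger_gap: 0.0602
```

```bash
cat >> h.py <<'E'
def look(f):
    import pickle
    s=sense(); P=s['position']; m=camera_model("wrist"); im=cv2.cvtColor(read_camera("wrist"),4)
    pickle.dump(m,open("last.pkl","wb")); cv2.imwrite("pics/"+f,im); print("tcp a,b,z",round(P@EX,4),round(P@EY,4),round(P[2],4),"yaw",np.rad2deg(np.arctan2(s['ee_rot'][1][0],s['ee_rot'][0][0])).round(2),"F",s['ft_force'].round(1),"gap",round(s['finger_gap'],4),"t",round(s['t'],1))
    return im,m
E
python3 - <<'E'
from h import *
im,m=look("w2.png")
E
```

```text
tcp a,b,z 0.4334 -0.2093 0.1604 yaw -3.56 F [ 0.1  0.1 -0.4] gap 0.0602 t 4.8
```

View pics/w2.png

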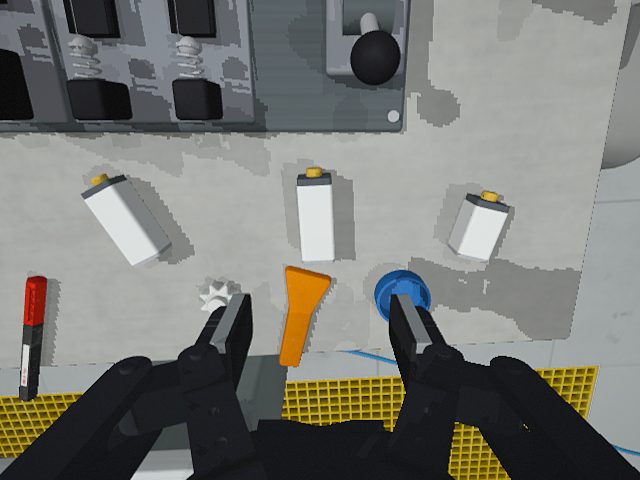

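```bash
cat >> h.py <<'E'
def ab(u,v,z,m): P=ray("w",u,v,z,m); return np.array([P@EX,P@EY])
def cell(nub,c1,c2,m):  # nub centre px, two corners of flat top edge px
    n=ab(*nub,.013,m); f=(ab(*c1,.026,m)+ab(*c2,.026,m))/2
    d=(n-f); L=np.hypot(*d); d/=L; return n.round(4),f.round(4),"len to nub c",L.round(4),"ang(deg, +left)",np.rad2deg(np.arctan2(d[1],d[0])).round(1),d
E
python3 - <<'E'
from h import *
import pickle
m=pickle.load(open("last.pkl","rb")); im=cv2.imread("pics/w2.png")
for nm,a in dict(LR=((314,174),(303,262),(334,262)),LL=((100,182),(137,265),(171,243)),SR=((489,199),(449,253),(482,262))).items(): print(nm,*cell(*a,m))
# white-blob check on plane z=.026
r=rect(im,m,"w",.38,.50,-.40,.0,.026,2000); g=(r.min(2)>225).astype(np.uint8)
g=cv2.morphologyEx(g,cv2.MORPH_OPEN,np.ones((9,9)))
n,l,st,c=cv2.connectedComponentsWithStats(g)
for i in range(1,n):
    if st[i,4]>1500:
        pts=np.argwhere(l==i)[:,::-1].astype(np.float32); (cx,cy),wh,an=cv2.minAreaRect(pts); print("blob a,b",round(.5-cy/2000,4),round(0-cx/2000,4),np.round(np.array(wh)/2,1),round(an,1))
E
```

```text
LR [ 0.4721 -0.2047] [ 0.4063 -0.2079] len to nub c 0.0659 ang(deg, +left) 2.8 [0.9987978  0.04901998]
LL [ 0.4663 -0.0433] [ 0.413  -0.0816] len to nub c 0.0657 ang(deg, +left) 35.7 [0.81208241 0.58354277]
SR [ 0.4528 -0.3386] [ 0.4098 -0.3211] len to nub c 0.0464 ang(deg, +left) -22.1 [ 0.92667262 -0.37586947]
```

Emit:
{"fn": "jog_arm", "kwargs": {"motion": [[0.001,-0.003,0.04,-2.8,0.045],[0.001,-0.003,0.08,-2.8,0.045],[0.001,-0.003,0.115,-2.8,0.045],[0.001,-0.003,0.134,-2.8,0.045],[0.001,-0.003,0.134,-2.8,0.045]]}}

```text
t: 5.42
position: [0.4206, -0.2315, 0.0246]
ee_rot: [[1.0, -0.012, -0.003], [-0.012, -1.0, 0.002], [-0.003, -0.002, -1.0]]
ft_force: [0.2, -0.1, -0.4]
finger_gap: 0.0444
```

Emit:
{"fn": "jog_arm", "kwargs": {"motion": [[0,0,0,0,0.045],[0,0,0,0,0],[0,0,0,0,0],[0,0,0,0,0],[0,0,0,0,0]]}}

```text
t: 6.05
position: [0.4214, -0.2322, 0.0275]
ee_rot: [[1.0, -0.012, 0.003], [-0.012, -1.0, -0.002], [0.003, 0.002, -1.0]]
ft_force: [1.0, 0.2, 6.7]
finger_gap: 0.0249
```

Emit:
{"fn": "jog_arm", "kwargs": {"motion": [[0,0,-0.04,0,0],[0,0,-0.08,0,0],[0.03,0,-0.1,0,0],[0.06,0,-0.1,0,0],[0.06,0,-0.1,0,0]]}}

```text
t: 6.68
position: [0.4829, -0.233, 0.1272]
ee_rot: [[1.0, -0.011, 0.003], [-0.011, -1.0, -0.002], [0.003, 0.002, -1.0]]
ft_force: [0.0, 0.3, -1.1]
finger_gap: 0.0249
```

```bash
python3 - <<'E'
from h import *
im,m=look("w3.png")
E
```

```text
tcp a,b,z 0.4962 -0.2031 0.1272 yaw -0.65 F [ 0.   0.3 -1.1] gap 0.0249 t 6.7
```

View pics/w3.png

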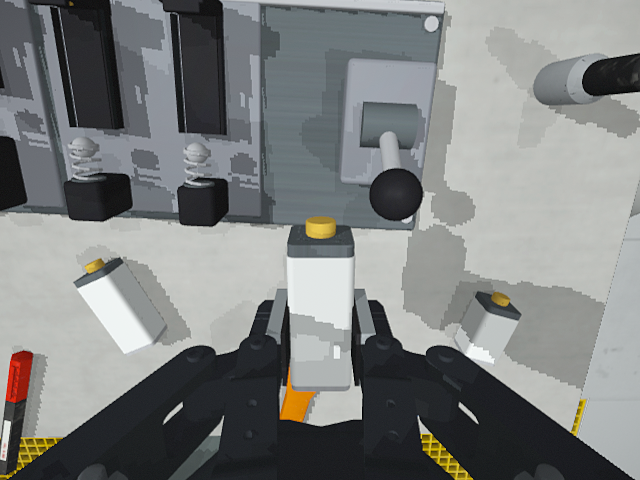

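```bash
python3 - <<'E'
from h import *
import pickle
m=pickle.load(open("last.pkl","rb")); z=.1272-.0145
print("flat",ab(321,387,z+.013,m),"body front top edge",ab(321,240,z+.013,m),ab(289,245,z+.013,m),ab(353,240,z+.013,m),"nub tip",ab(321,219,z+.006,m))
E
```

```text
flat [ 0.46868349 -0.20474078] body front top edge [ 0.53431443 -0.20146031] [ 0.53181117 -0.18988376] [ 0.53488168 -0.21308239] nub tip [ 0.54023136 -0.20118854]
```

Emit:
{"fn": "jog_arm", "kwargs": {"motion": [[0.03,-0.02,0,1,0],[0.06,-0.04,0,2,0],[0.085,-0.06,0,2.85,0],[0.0983,-0.0688,0,2.85,0],[0.0983,-0.0688,0,2.85,0]]}}

```text
t: 7.35
position: [0.579, -0.1645, 0.1258]
ee_rot: [[0.998, -0.061, -0.001], [-0.061, -0.998, 0.0], [-0.001, 0.0, -1.0]]
ft_force: [-0.3, -0.4, -1.7]
finger_gap: 0.0244
```

Emit:
{"fn": "jog_arm", "kwargs": {"motion": [[0,0,0,0,0],[0,0,0.02,0,0],[0,0,0.036,0,0],[0,0,0.036,0,0]]}}

```text
t: 7.85
position: [0.5775, -0.1649, 0.0887]
ee_rot: [[0.998, -0.063, -0.004], [-0.063, -0.998, 0.001], [-0.004, -0.001, -1.0]]
ft_force: [0.9, 0.3, -1.5]
finger_gap: 0.0242
```

```bash
python3 - <<'E'
from h import *
import pickle
m=pickle.load(open("last.pkl","rb")); print("LR cap ctr from w3",ab(196,150,.039,m),"LL cap",ab(85,147,.039,m))
im,m=look("w4.png"); crop(im,60,0,520,440,1.5,"pics/w4c.png")
E
```

```text
LR cap ctr from w3 [ 0.554802   -0.12918739] LL cap [ 0.55337155 -0.06614158]
tcp a,b,z 0.5865 -0.1293 0.0887 yaw -3.61 F [ 0.9  0.3 -1.5] gap 0.0242 t 7.8
```

View pics/w4c.png

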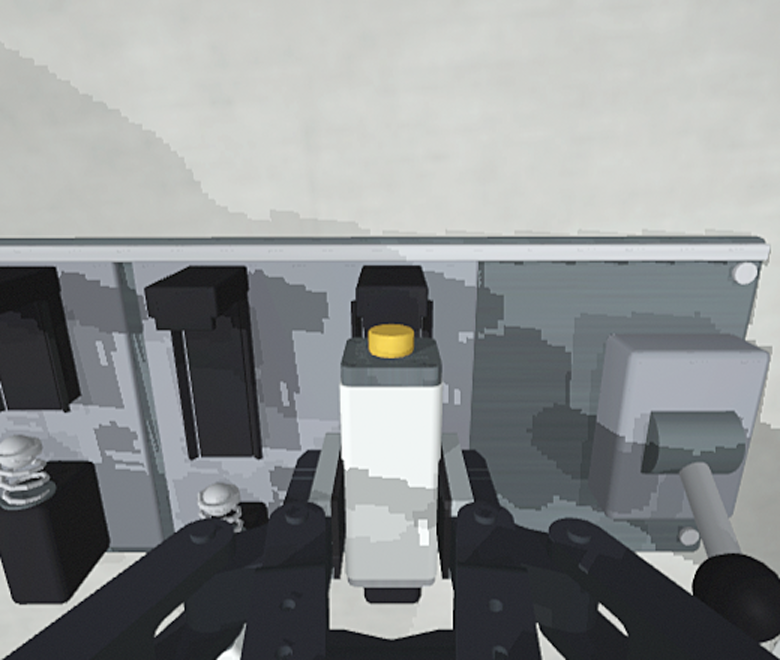

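Emit:
{"fn": "jog_arm", "kwargs": {"motion": [[0.005,0,0.003,0,0],[0.005,0,0.009,0,0],[0.005,0,0.014,0,0],[0.005,0,0.019,0,0],[0.005,0,0.024,0,0]]}}

```text
t: 8.52
position: [0.5825, -0.165, 0.0691]
ee_rot: [[0.998, -0.061, -0.003], [-0.061, -0.998, -0.0], [-0.003, 0.001, -1.0]]
ft_force: [-12.7, 2.3, 24.6]
finger_gap: 0.0244
```

Emit:
{"fn": "jog_arm", "kwargs": {"motion": [[0,0,0.002,0,0],[0,0,0.004,0,0],[0,0,0.004,0,0]]}}

```text
t: 8.9
position: [0.5815, -0.165, 0.0648]
ee_rot: [[0.998, -0.062, -0.004], [-0.062, -0.998, -0.0], [-0.004, 0.0, -1.0]]
ft_force: [-12.6, 0.9, 21.6]
finger_gap: 0.0246
```

```bash
python3 - <<'E'
from h import *
im,m=look("w5.png"); s=cv2.cvtColor(read_camera("scene"),4)
a=cv2.resize(im[100:400,180:460],None,fx=1.4,fy=1.4); b=cv2.resize(s[190:280,270:400],(390,270),interpolation=cv2.INTER_CUBIC)
c=np.zeros((420,790,3),np.uint8); c[:420,:392]=a; c[:270,396:786]=b; cv2.imwrite("pics/w5c.png",c)
E
```

```text
tcp a,b,z 0.5905 -0.1291 0.0648 yaw -3.53 F [-12.6   0.9  21.6] gap 0.0246 t 8.9
```

View pics/w5c.png

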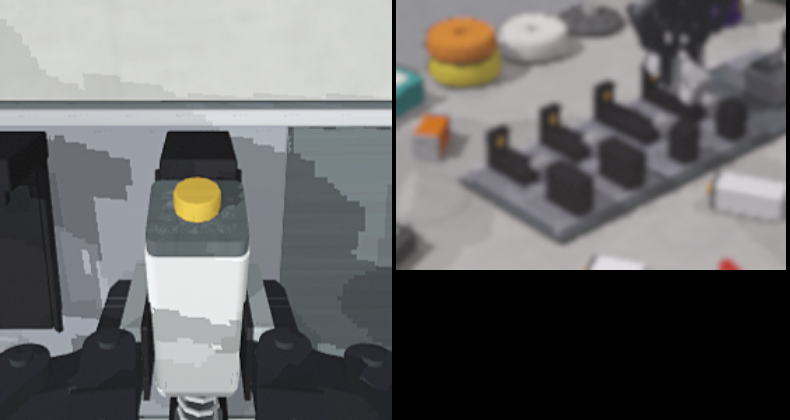

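Emit:
{"fn": "jog_arm", "kwargs": {"motion": [[-0.006,0,0,0,0],[-0.012,0,0,0,0],[-0.017,0,0,0,0],[-0.017,0,0.002,0,0],[-0.017,0,0.002,0,0]]}}

```text
t: 9.62
position: [0.5687, -0.1644, 0.0603]
ee_rot: [[0.998, -0.062, 0.002], [-0.062, -0.998, -0.001], [0.002, 0.0, -1.0]]
ft_force: [3.8, -0.4, 1.4]
finger_gap: 0.0243
```

Emit:
{"fn": "jog_arm", "kwargs": {"motion": [[0,0,0.003,0,0],[0,0,0.006,0,0],[0,0,0.008,0,0],[0,0,0.01,0,0],[0,0,0.01,0,0]]}}

```text
t: 10.25
position: [0.5688, -0.1644, 0.0546]
ee_rot: [[0.998, -0.062, 0.004], [-0.062, -0.998, -0.001], [0.004, 0.001, -1.0]]
ft_force: [-1.0, 2.5, 32.5]
finger_gap: 0.0242
```

```bash
python3 - <<'E'
from h import *
im,m=look("w6.png"); crop(im,180,100,280,300,1.4,"pics/w6c.png")
E
```

```text
tcp a,b,z 0.5778 -0.1293 0.0546 yaw -3.56 F [-1.   2.5 32.5] gap 0.0242 t 10.2
```

View pics/w6c.png

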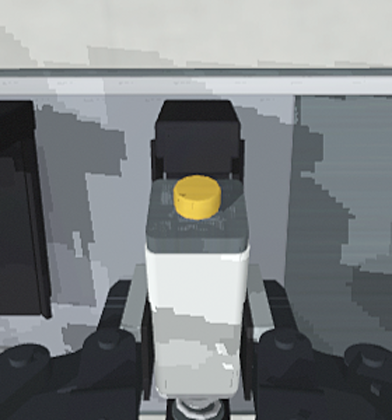

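Emit:
{"fn": "jog_arm", "kwargs": {"motion": [[-0.003,0,-0.002,0,0],[-0.005,0,-0.001,0,0],[-0.005,0,0.002,0,0],[-0.005,0,0.004,0,0],[-0.005,0,0.006,0,0]]}}

```text
t: 10.92
position: [0.5682, -0.1657, 0.0518]
ee_rot: [[0.998, -0.062, 0.013], [-0.062, -0.998, -0.005], [0.013, 0.004, -1.0]]
ft_force: [0.8, 2.0, 52.2]
finger_gap: 0.0247
```

Emit:
{"fn": "jog_arm", "kwargs": {"motion": [[0,0,0.001,0,0],[0,0,0.001,0,0]]}}

```text
t: 11.18
position: [0.5684, -0.1659, 0.0515]
ee_rot: [[0.998, -0.062, 0.014], [-0.062, -0.998, -0.005], [0.014, 0.004, -1.0]]
ft_force: [1.0, 2.3, 49.8]
finger_gap: 0.0243
```

```bash
python3 - <<'E'
from h import *
im,m=look("w7.png"); crop(im,180,100,280,300,1.4,"pics/w7c.png")
z=.039
print(ab(321,240,.05,m))
E
```

```text
tcp a,b,z 0.5775 -0.1308 0.0515 yaw -3.55 F [ 1.   2.3 49.8] gap 0.0243 t 11.2
[ 0.61552172 -0.13120913]
```

View pics/w7c.png

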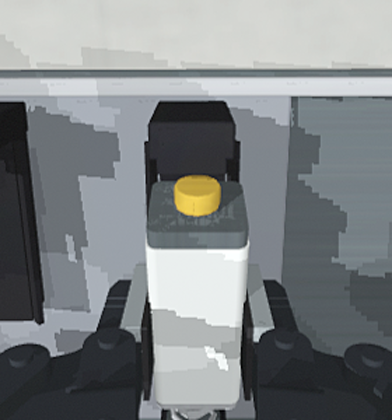

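Emit:
{"fn": "jog_arm", "kwargs": {"motion": [[0,0,-0.003,0,0],[0,0,-0.003,0,0.036],[0.003,0,-0.008,0,0.036],[0.01,0,-0.016,0,0.036],[0.016,0,-0.016,0,0.036]]}}

```text
t: 11.85
position: [0.579, -0.1648, 0.0593]
ee_rot: [[0.998, -0.062, -0.0], [-0.062, -0.998, 0.0], [-0.0, -0.0, -1.0]]
ft_force: [-0.1, 0.1, 0.7]
finger_gap: 0.0359
```

Emit:
{"fn": "jog_arm", "kwargs": {"motion": [[0,0,0,0,0.036],[0,0,0,0,0.036]]}}

```text
t: 12.1
position: [0.5781, -0.1646, 0.0588]
ee_rot: [[0.998, -0.062, -0.001], [-0.062, -0.998, 0.0], [-0.001, -0.0, -1.0]]
ft_force: [0.1, -0.3, 0.5]
finger_gap: 0.0363
```

```bash
python3 - <<'E'
from h import *
im,m=look("w8.png"); crop(im,180,100,280,300,1.4,"pics/w8c.png")
E
```

```text
tcp a,b,z 0.5871 -0.129 0.0588 yaw -3.56 F [ 0.1 -0.3  0.5] gap 0.0363 t 12.1
```

View pics/w8c.png

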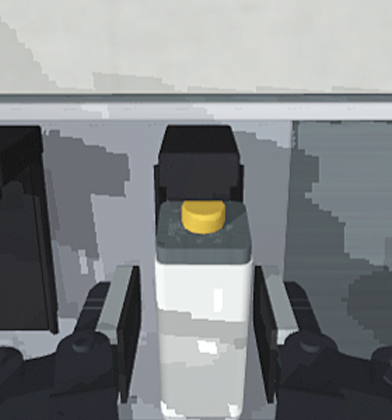

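```bash
python3 - <<'E'
from h import *
import pickle
m=pickle.load(open("last.pkl","rb"))
print("lip",ab(325,243,.0502,m),"crease@.052",ab(326,276,.052,m),"sleeve",ab(326,287,.052,m))
# predict for tilt th (deg), flat-bottom corner at (xc,.026): rows of body front top edge, bottom edge, nub tip top, sleeve boundary
b=-.129
for th,xf in[(0,.554),(3,.556),(6,.557),(12,.558),(17,.56),(23,.562)]:
    t=np.deg2rad(th);c,s=np.cos(t),np.sin(t)
    def pt(l,h): a=xf+l*c-h*s; z=.026+l*s+h*c; return ((proj("w",a*EX+b*EY+[0,0,z],m)[1]-100)*1.4).round(0)
    w=lambda l,h:358*26/(( m['rotation'].T@((xf+l*c-h*s)*EX+b*EY+np.array([0,0,.026+l*s+h*c])-m['position']))[2]*-1000)*1.4
    print(th,"nubtop tip",pt(.072,.019),"nubtop base",pt(.066,.019),"nub bot base",pt(.066,.007),"fronttop",pt(.066,.026),"bevel",pt(.066,.023),"frontbot",pt(.066,0),"sleeve",pt(.06,.026),"width",w(.066,.023).round(0))
E
```

```text
lip [ 0.62156123 -0.13087882] crease@.052 [ 0.60843891 -0.13128648] sleeve [ 0.60364311 -0.13130429]
0 nubtop tip 179.0 nubtop base 199.0 nub bot base 186.0 fronttop 208.0 bevel 204.0 frontbot 179.0 sleeve 228.0 width 93.0
3 nubtop tip 180.0 nubtop base 200.0 nub bot base 185.0 fronttop 211.0 bevel 206.0 frontbot 176.0 sleeve 231.0 width 96.0
6 nubtop tip 185.0 nubtop base 205.0 nub bot base 187.0 fronttop 217.0 bevel 212.0 frontbot 177.0 sleeve 237.0 width 98.0
12 nubtop tip 202.0 nubtop base 221.0 nub bot base 197.0 fronttop 237.0 bevel 230.0 frontbot 185.0 sleeve 256.0 width 102.0
17 nubtop tip 215.0 nubtop base 233.0 nub bot base 204.0 fronttop 252.0 bevel 244.0 frontbot 189.0 sleeve 270.0 width 106.0
23 nubtop tip 234.0 nubtop base 251.0 nub bot base 216.0 fronttop 274.0 bevel 264.0 frontbot 198.0 sleeve 290.0 width 110.0
```

Emit:
{"fn": "jog_arm", "kwargs": {"motion": [[0,0,-0.03,0,0.036],[0,0,-0.045,0,0.02],[0.017,0,-0.045,0,0],[0.017,0,-0.045,0,0],[0.017,0,-0.045,0,0]]}}

```text
t: 12.78
position: [0.5945, -0.1655, 0.1039]
ee_rot: [[0.998, -0.062, -0.002], [-0.062, -0.998, 0.001], [-0.002, -0.0, -1.0]]
ft_force: [-0.6, -0.2, 0.1]
finger_gap: 0.0001
```

Emit:
{"fn": "jog_arm", "kwargs": {"motion": [[0,0,0.018,0,0],[0,0,0.024,0,0],[0,0,0.028,0,0],[0,0,0.032,0,0],[0,0,0.033,0,0]]}}

```text
t: 13.4
position: [0.5956, -0.1656, 0.074]
ee_rot: [[0.998, -0.062, 0.001], [-0.062, -0.998, -0.0], [0.001, -0.0, -1.0]]
ft_force: [-4.7, 2.5, 22.0]
finger_gap: 0.0001
```

```bash
python3 - <<'E'
from h import *
im,m=look("w9.png")
E
```

```text
tcp a,b,z 0.6046 -0.1289 0.074 yaw -3.56 F [-4.7  2.5 22. ] gap 0.0001 t 13.4
```

Emit:
{"fn": "jog_arm", "kwargs": {"motion": [[0,0,-0.05,0,0],[-0.03,-0.01,-0.1,0,0],[-0.08,-0.025,-0.126,0,0.045],[-0.13,-0.045,-0.126,0,0.045],[-0.145,-0.049,-0.126,0,0.045]]}}

```text
t: 14.08
position: [0.4496, -0.1062, 0.1974]
ee_rot: [[0.998, -0.062, -0.003], [-0.062, -0.998, 0.001], [-0.003, -0.001, -1.0]]
ft_force: [-0.1, 0.6, 1.2]
finger_gap: 0.0452
```

Emit:
{"fn": "jog_arm", "kwargs": {"motion": [[0,0,0,0,0.045],[0,0,0,0,0.045]]}}

```text
t: 14.32
position: [0.4556, -0.1086, 0.1975]
ee_rot: [[0.998, -0.062, 0.002], [-0.062, -0.998, -0.001], [0.002, 0.001, -1.0]]
ft_force: [-0.3, -0.0, 0.5]
finger_gap: 0.0449
```

```bash
cat >> h.py <<'E'
def yellow(im,m,z=.013,mn=15):
    h=cv2.cvtColor(im,cv2.COLOR_BGR2HSV); k=cv2.inRange(h,(18,120,90),(32,255,255))
    n,l,st,c=cv2.connectedComponentsWithStats(k)
    for i in range(1,n):
        if st[i,4]>=mn and c[i][1]<400: print("yellow px",c[i].round(1),"bbox",st[i,:4],"area",st[i,4],"ab",ab(*c[i],z,m).round(4))
def whites(im,m,z=.026,thr=200):
    r=rect(im,m,"w",.36,.66,-.42,.20,z,2000); hs=cv2.cvtColor(r,cv2.COLOR_BGR2HSV)
    g=((hs[...,2]>thr)&(hs[...,1]<14)).astype(np.uint8); g=cv2.morphologyEx(g,cv2.MORPH_OPEN,np.ones((15,15)))
    n,l,st,c=cv2.connectedComponentsWithStats(g)
    for i in range(1,n):
        if 1800<st[i,4]<15000:
            (cx,cy),wh,an=cv2.minAreaRect(np.argwhere(l==i)[:,::-1].astype(np.float32)); print("white ab",round(.66-cy/2000,4),round(.2-cx/2000,4),"mm",np.round(np.array(wh)/2,1),"ang",round(an,1))
E
python3 - <<'E'
from h import *
im,m=look("w10.png"); yellow(im,m); whites(im,m); 
h=cv2.cvtColor(im,cv2.COLOR_BGR2HSV)
print("proj home nub tip/front/sleeve/flat",[np.round(proj("w",a*EX-.1295*EY+[0,0,z],m)) for a,z in((.626,.045),(.620,.052),(.614,.052),(.554,.052),(.622,.0502))])
crop(im,0,0,640,330,1.25,"pics/w10c.png")
E
```

```text
tcp a,b,z 0.4614 -0.0806 0.1975 yaw -3.57 F [-0.3 -0.   0.5] gap 0.0449 t 14.3
yellow px [277.8 204.8] bbox [271 200  14  11] area 101 ab [ 0.4676 -0.0435]
yellow px [610.6 217.8] bbox [602 213  18  11] area 118 ab [ 0.4551 -0.3383]
yellow px [ 83.2 230.8] bbox [ 76 226  16  11] area 91 ab [0.4439 0.1321]
yellow px [433.7 308.7] bbox [419 281  37  62] area 1192 ab [ 0.364  -0.1903]
yellow px [579.6 387.5] bbox [515 366 109  59] area 3240 ab [ 0.2696 -0.3532]
yellow px [362.7 399.3] bbox [340 378  48  44] area 1560 ab [ 0.2547 -0.1256]
white ab 0.588 -0.1345 mm [62. 27.] ang 90.0
white ab 0.4345 -0.0605 mm [59.  24.6] ang 63.4
white ab 0.4293 -0.3301 mm [26.2 38.9] ang 13.6
white ab 0.4203 0.1182 mm [38.7 24.5] ang 61.9
proj home nub tip/front/sleeve/flat [array([395., -21.]), array([396., -14.]), array([396.,  -3.]), array([390.,  97.]), array([396., -16.])]
```

View pics/w10c.png

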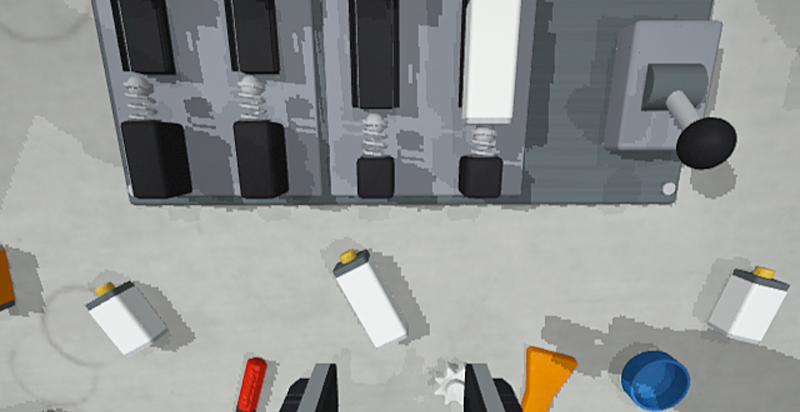

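Emit:
{"fn": "jog_arm", "kwargs": {"motion": [[-0.01,-0.006,0.04,-9,0.045],[-0.02,-0.013,0.08,-18,0.045],[-0.03,-0.019,0.11,-27,0.045],[-0.03,-0.019,0.15,-27,0.045],[-0.03,-0.019,0.171,-27,0.045]]}}

```text
t: 15.0
position: [0.4257, -0.0873, 0.024]
ee_rot: [[0.918, 0.398, -0.002], [0.398, -0.918, 0.001], [-0.001, -0.001, -1.0]]
ft_force: [0.6, -0.4, -0.0]
finger_gap: 0.045
```

Emit:
{"fn": "jog_arm", "kwargs": {"motion": [[0,0,0,0,0.045],[0,0,0,0,0],[0,0,0,0,0],[0,0,0,0,0],[0,0,0,0,0]]}}

```text
t: 15.62
position: [0.4253, -0.0871, 0.0268]
ee_rot: [[0.918, 0.398, 0.001], [0.398, -0.918, -0.0], [0.001, 0.001, -1.0]]
ft_force: [0.7, -0.5, -0.3]
finger_gap: 0.0246
```

Emit:
{"fn": "jog_arm", "kwargs": {"motion": [[0,0,-0.03,0,0],[0,0,-0.06,9,0],[0,0,-0.09,18,0],[0,0,-0.1,27,0],[0,0,-0.1,27,0]]}}

```text
t: 16.25
position: [0.4256, -0.0872, 0.1273]
ee_rot: [[0.998, -0.06, 0.002], [-0.06, -0.998, -0.001], [0.003, 0.001, -1.0]]
ft_force: [0.4, 1.1, -1.2]
finger_gap: 0.0245
```

Emit:
{"fn": "jog_arm", "kwargs": {"motion": [[0.05,0,0,0,0],[0.06,0,0,0,0],[0.06,0,0,0,0]]}}

```text
t: 16.62
position: [0.4848, -0.0907, 0.1254]
ee_rot: [[0.998, -0.06, -0.002], [-0.06, -0.998, 0.0], [-0.002, -0.0, -1.0]]
ft_force: [-0.6, -0.7, -1.1]
finger_gap: 0.0246
```

```bash
python3 - <<'E'
from h import *
im,m=look("w11.png"); zt=sense()['position'][2]-.0145; yellow(im,m,zt+.003); whites(im,m,zt+.013)
E
```

```text
tcp a,b,z 0.4894 -0.0609 0.1254 yaw -3.44 F [-0.6 -0.7 -1.1] gap 0.0246 t 16.6
yellow px [460.    3.5] bbox [448   3  25   3] area 50 ab [ 0.6046 -0.1056]
yellow px [320.5 223.3] bbox [306 212  30  23] area 618 ab [ 0.5309 -0.061 ]
yellow px [ 56.8 296.9] bbox [ 47 290  21  15] area 161 ab [0.4989 0.0486]
yellow px [492.3 364.3] bbox [467 349  48  31] area 589 ab [ 0.4653 -0.1376]
white ab 0.5795 -0.1043 mm [38.  15.5] ang 90.0
white ab 0.5121 -0.0428 mm [65.2 31. ] ang 11.3
```

Emit:
{"fn": "jog_arm", "kwargs": {"motion": [[0.04,0.002,0,0,0],[0.08,0.0055,0,0,0],[0.1,0.0055,0,0,0],[0.1,0.0055,0.02,0,0],[0.1,0.0055,0.036,0,0]]}}

```text
t: 17.3
position: [0.5824, -0.1021, 0.089]
ee_rot: [[0.998, -0.061, -0.003], [-0.061, -0.998, 0.001], [-0.003, -0.001, -1.0]]
ft_force: [-0.9, -0.1, -1.5]
finger_gap: 0.0248
```

Emit:
{"fn": "jog_arm", "kwargs": {"motion": [[0,0,0,0,0],[0,0,0,0,0]]}}

```text
t: 17.55
position: [0.5839, -0.1025, 0.0904]
ee_rot: [[0.998, -0.062, -0.001], [-0.062, -0.998, 0.0], [-0.001, -0.0, -1.0]]
ft_force: [0.1, -0.1, -1.0]
finger_gap: 0.0245
```

```bash
python3 - <<'E'
from h import *
im,m=look("w12.png"); zt=sense()['position'][2]-.0138; yellow(im,m,zt+.006)
print("nub tip",ab(320,160,zt,m))
E
```

```text
tcp a,b,z 0.589 -0.0667 0.0904 yaw -3.56 F [ 0.1 -0.1 -1. ] gap 0.0245 t 17.6
yellow px [13.2 18.3] bbox [ 0  0 36 51] area 1107 ab [0.6993 0.0297]
yellow px [56.7  1.1] bbox [50  0 13  4] area 33 ab [0.7039 0.0149]
yellow px [320.3 223.2] bbox [305 212  31  23] area 626 ab [ 0.6318 -0.0667]
nub tip [ 0.65444382 -0.06665415]
```

Emit:
{"fn": "jog_arm", "kwargs": {"motion": [[0,0,0.008,0,0],[0,0,0.013,0,0],[0,0,0.018,0,0],[0,0,0.023,0,0],[0,0,0.028,0,0]]}}

```text
t: 18.23
position: [0.5817, -0.1024, 0.0641]
ee_rot: [[0.998, -0.062, -0.004], [-0.062, -0.998, -0.0], [-0.004, 0.0, -1.0]]
ft_force: [-11.6, -0.1, 19.6]
finger_gap: 0.0244
```

Emit:
{"fn": "jog_arm", "kwargs": {"motion": [[0,0,0.002,0,0],[0,0,0.002,0,0]]}}

```text
t: 18.48
position: [0.5814, -0.1023, 0.0617]
ee_rot: [[0.998, -0.062, -0.005], [-0.062, -0.998, 0.0], [-0.005, 0.0, -1.0]]
ft_force: [-9.5, -0.1, 13.9]
finger_gap: 0.0247
```

```bash
python3 - <<'E'
from h import *
im,m=look("w13.png"); yellow(im,m,.06)
E
```

```text
tcp a,b,z 0.5866 -0.0667 0.0617 yaw -3.54 F [-9.5 -0.1 13.9] gap 0.0247 t 18.5
yellow px [320.5 241.8] bbox [304 225  34  35] area 969 ab [ 0.624  -0.0668]
```

Emit:
{"fn": "jog_arm", "kwargs": {"motion": [[-0.006,0,-0.001,0,0],[-0.012,0,-0.001,0,0],[-0.018,0,-0.001,0,0],[-0.02,0,-0.001,0,0],[-0.02,0,-0.001,0,0]]}}

```text
t: 19.15
position: [0.5667, -0.1016, 0.0619]
ee_rot: [[0.998, -0.063, 0.005], [-0.063, -0.998, -0.001], [0.005, 0.0, -1.0]]
ft_force: [6.2, 0.0, 1.6]
finger_gap: 0.0247
```

```bash
cat >> h.py <<'E'
def tilt(m,row,b,g=.0255,off=.0138,pt=.070,hh=.003):
    # tilt (deg) of held cell from the row of the nub's visible centroid
    P=sense()['position']; out=[]
    for th in range(-4,36):
        t=np.deg2rad(th); l=pt-g
        out.append(proj("w",(P@EX+l*np.cos(t)-hh*np.sin(t))*EX+b*EY+[0,0,P[2]-off+l*np.sin(t)+hh*np.cos(t)],m)[1])
    return np.interp(row,out,range(-4,36)).round(1)
E
python3 - <<'E'
from h import *
im,m=look("w14.png"); yellow(im,m,.06)
import pickle
for r in (223.2,241.8): print(tilt(m,r,-.0667))
E
```

```text
tcp a,b,z 0.5718 -0.0668 0.0619 yaw -3.58 F [6.2 0.  1.6] gap 0.0247 t 19.1
yellow px [479.9 203.4] bbox [470 203  20   2] area 36 ab [ 0.6234 -0.1233]
yellow px [320.5 240.8] bbox [304 224  34  34] area 957 ab [ 0.6095 -0.067 ]
8.5
22.4
```

Emit:
{"fn": "jog_arm", "kwargs": {"motion": [[0,0,0.003,0,0],[0,0,0.006,0,0],[0,0,0.008,0,0],[0,0,0.01,0,0],[0,0,0.011,0,0]]}}

```text
t: 19.82
position: [0.568, -0.1021, 0.0538]
ee_rot: [[0.998, -0.062, 0.008], [-0.062, -0.998, -0.002], [0.008, 0.001, -1.0]]
ft_force: [1.8, 1.0, 27.8]
finger_gap: 0.0247
```

```bash
python3 - <<'E'
from h import *
im,m=look("w15.png"); yellow(im,m,.05)
E
```

```text
tcp a,b,z 0.5732 -0.0672 0.0538 yaw -3.56 F [ 1.8  1.  27.8] gap 0.0247 t 19.8
yellow px [487.9 212.4] bbox [479 212  18   2] area 30 ab [ 0.621  -0.1279]
yellow px [320.4 240.4] bbox [304 224  34  34] area 959 ab [ 0.6104 -0.0673]
```

Emit:
{"fn": "jog_arm", "kwargs": {"motion": [[-0.002,0,0.003,0,0],[-0.002,0,0.005,0,0],[-0.002,0,0.005,0,0]]}}

```text
t: 20.25
position: [0.5688, -0.1021, 0.0527]
ee_rot: [[0.998, -0.063, 0.015], [-0.063, -0.998, -0.003], [0.015, 0.002, -1.0]]
ft_force: [0.0, 3.3, 44.9]
finger_gap: 0.0249
```

```bash
python3 - <<'E'
from h import *
im,m=look("w16.png"); yellow(im,m,.05); crop(im,180,100,280,300,1.4,"pics/w16c.png")
E
```

```text
tcp a,b,z 0.5739 -0.0672 0.0527 yaw -3.58 F [ 0.   3.3 44.9] gap 0.0249 t 20.2
yellow px [487.5 214.5] bbox [478 214  19   2] area 36 ab [ 0.6211 -0.1276]
yellow px [320.5 239.4] bbox [304 223  34  34] area 938 ab [ 0.6118 -0.0674]
```

View pics/w16c.png

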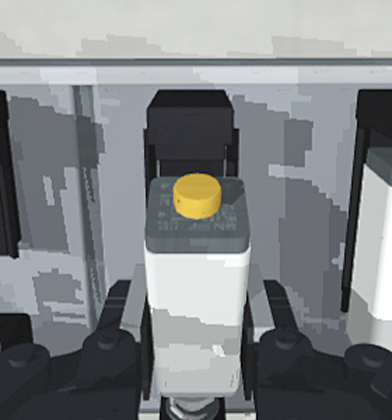

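Emit:
{"fn": "jog_arm", "kwargs": {"motion": [[0,0,-0.004,0,0],[0,0,-0.006,0,0.036],[0,0,-0.012,0,0.036],[0.01,0,-0.02,0,0.036],[0.02,0,-0.026,0,0.036]]}}

```text
t: 20.92
position: [0.5829, -0.1025, 0.0714]
ee_rot: [[0.998, -0.062, -0.001], [-0.062, -0.998, 0.0], [-0.001, -0.0, -1.0]]
ft_force: [0.3, -0.4, 0.3]
finger_gap: 0.0362
```

Emit:
{"fn": "jog_arm", "kwargs": {"motion": [[0.01,0,0,0,0.036],[0.01,0,0,0,0.036],[0.01,0,0,0,0.036]]}}

```text
t: 21.3
position: [0.5919, -0.1028, 0.0708]
ee_rot: [[0.998, -0.062, -0.001], [-0.062, -0.998, 0.0], [-0.001, -0.0, -1.0]]
ft_force: [-0.3, -0.6, -0.7]
finger_gap: 0.0361
```

```bash
cat >> h.py <<'E'
def dark_edge(im,m,b,a_guess=.60):
    # column profile along the bay centre: brightness by row
    u=int(round(proj("w",a_guess*EX+b*EY+[0,0,.052],m)[0])); col=im[:,u-3:u+4].mean((1,2)); return u,col
E
python3 - <<'E'
from h import *
im,m=look("w17.png"); yellow(im,m,.05)
u,c=dark_edge(im,m,-.0667); print(u,[int(x) for x in c[100:420:5]])
print("lip row",proj("w",.6216*EX-.0667*EY+[0,0,.0502],m))
for th,xf in[(0,.544),(0,.554),(8,.551),(17,.56),(23,.565)]:
    t=np.deg2rad(th);cc,s=np.cos(t),np.sin(t)
    pt=lambda l,h: int(proj("w",(xf+l*cc-h*s)*EX-.0667*EY+[0,0,.026+l*s+h*cc],m)[1])
    print(th,xf,"nubtip top/bot",pt(.072,.019),pt(.072,.007),"nubbase top",pt(.066,.019),"fronttop",pt(.066,.026),"sleeve",pt(.06,.026),"frontbot",pt(.066,0))
E
```

```text
tcp a,b,z 0.5971 -0.0665 0.0708 yaw -3.56 F [-0.3 -0.6 -0.7] gap 0.0361 t 21.3
yellow px [28.1  4.2] bbox [13  0 28 12] area 221 ab [0.7145 0.0336]
yellow px [ 1.1 22. ] bbox [ 0 18  4  9] area 24 ab [0.7091 0.0444]
yellow px [322.9 259.3] bbox [308 246  30  28] area 697 ab [ 0.6196 -0.0677]
321 [202, 204, 205, 204, 205, 204, 203, 204, 205, 205, 205, 206, 205, 205, 206, 207, 191, 107, 197, 192, 159, 21, 27, 28, 29, 37, 41, 42, 42, 35, 130, 133, 133, 161, 157, 91, 83, 99, 103, 200, 230, 233, 230, 230, 173, 174, 200, 200, 200, 200, 200, 185, 186, 186, 186, 185, 185, 238, 226, 152, 97, 53, 99, 44]
lip row (np.float64(320.5690001837373), np.float64(255.14261632251404))
0 0.544 nubtip top/bot 262 252 nubbase top 274 fronttop 281 sleeve 294 frontbot 258
0 0.554 nubtip top/bot 241 232 nubbase top 254 fronttop 260 sleeve 273 frontbot 239
8 0.551 nubtip top/bot 263 249 nubbase top 275 fronttop 285 sleeve 297 frontbot 253
17 0.56 nubtip top/bot 265 246 nubbase top 277 fronttop 289 sleeve 301 frontbot 247
23 0.565 nubtip top/bot 271 248 nubbase top 282 fronttop 296 sleeve 307 frontbot 247
```

Emit:
{"fn": "jog_arm", "kwargs": {"motion": [[0.008,0,0.004,0,0.036],[0.008,0,0.005,0,0],[0.008,0,0.005,0,0],[0.008,0,0.005,0,0],[0.008,0,0.005,0,0]]}}

```text
t: 21.98
position: [0.6012, -0.1036, 0.0665]
ee_rot: [[0.998, -0.062, 0.002], [-0.062, -0.998, -0.0], [0.002, 0.0, -1.0]]
ft_force: [3.3, 1.1, -0.3]
finger_gap: 0.0249
```

Emit:
{"fn": "jog_arm", "kwargs": {"motion": [[-0.004,0,-0.002,0,0],[-0.008,0,-0.002,0,0],[-0.012,0,-0.002,0,0],[-0.013,0,-0.002,0,0]]}}

```text
t: 22.48
position: [0.5892, -0.1031, 0.0691]
ee_rot: [[0.998, -0.062, 0.005], [-0.062, -0.998, -0.001], [0.005, 0.001, -1.0]]
ft_force: [6.9, 0.2, -2.1]
finger_gap: 0.0248
```

```bash
python3 - <<'E'
from h import *
im,m=look("w18.png"); yellow(im,m,.05); print("lip row",proj("w",.6216*EX-.0667*EY+[0,0,.0502],m))
E
```

```text
tcp a,b,z 0.5944 -0.067 0.0691 yaw -3.58 F [ 6.9  0.2 -2.1] gap 0.0248 t 22.5
yellow px [25.4  1.5] bbox [17  0 17  5] area 59 ab [0.7124 0.033 ]
yellow px [320.5 285.3] bbox [306 271  30  30] area 719 ab [ 0.6055 -0.0671]
lip row (np.float64(319.4672959451234), np.float64(250.80601732115102))
```

Emit:
{"fn": "jog_arm", "kwargs": {"motion": [[0,0,0.005,0,0],[0,0,0.01,0,0],[0,0,0.014,0,0],[0,0,0.017,0,0],[0,0,0.018,0,0]]}}

```text
t: 23.15
position: [0.5934, -0.1036, 0.055]
ee_rot: [[0.998, -0.063, 0.013], [-0.063, -0.998, -0.002], [0.013, 0.001, -1.0]]
ft_force: [8.8, 1.2, 17.8]
finger_gap: 0.0245
```

```bash
python3 - <<'E'
from h import *
im,m=look("w19.png"); yellow(im,m,.05); print("lip row",proj("w",.6216*EX-.0667*EY+[0,0,.0502],m))
E
```

```text
tcp a,b,z 0.5986 -0.0672 0.055 yaw -3.6 F [ 8.8  1.2 17.8] gap 0.0245 t 23.1
yellow px [4.9 3.3] bbox [ 0  0 14  9] area 89 ab [0.7128 0.0297]
yellow px [320.3 286. ] bbox [306 275  30  25] area 641 ab [ 0.6164 -0.0673]
lip row (np.float64(318.6998754165128), np.float64(274.0989381842942))
```

Emit:
{"fn": "jog_arm", "kwargs": {"motion": [[-0.004,0,0,0,0],[-0.006,0,0.002,0,0],[-0.006,0,0.004,0,0],[-0.006,0,0.005,0,0],[-0.006,0,0.005,0,0]]}}

```text
t: 23.82
position: [0.5917, -0.1035, 0.0523]
ee_rot: [[0.998, -0.063, 0.022], [-0.063, -0.998, -0.003], [0.022, 0.002, -1.0]]
ft_force: [11.8, 3.7, 25.5]
finger_gap: 0.0248
```

```bash
python3 - <<'E'
from h import *
im,m=look("w20.png"); yellow(im,m,.05); print("lip row",proj("w",.6216*EX-.0667*EY+[0,0,.0502],m))
E
```

```text
tcp a,b,z 0.5969 -0.0672 0.0523 yaw -3.63 F [11.8  3.7 25.5] gap 0.0248 t 23.8
yellow px [1.9 1.1] bbox [0 0 6 4] area 17 ab [0.7114 0.0292]
yellow px [320.2 285. ] bbox [306 273  30  26] area 653 ab [ 0.6164 -0.0672]
lip row (np.float64(318.75181166006763), np.float64(272.80692495807466))
```

Emit:
{"fn": "jog_arm", "kwargs": {"motion": [[0,0,-0.004,0,0],[0,0,-0.004,0,0.036],[0,0,-0.02,0,0.036],[0.004,0,-0.06,0,0.02],[0.01,0,-0.06,0,0]]}}

```text
t: 24.5
position: [0.5921, -0.1034, 0.1084]
ee_rot: [[0.998, -0.062, 0.003], [-0.062, -0.998, -0.001], [0.003, 0.001, -1.0]]
ft_force: [1.1, -0.6, -0.5]
finger_gap: 0.0033
```

Emit:
{"fn": "jog_arm", "kwargs": {"motion": [[0,0,0,0,0],[0,0,0,0,0],[0,0,0.015,0,0]]}}

```text
t: 24.88
position: [0.5913, -0.103, 0.0898]
ee_rot: [[0.998, -0.062, 0.0], [-0.062, -0.998, -0.0], [0.0, 0.0, -1.0]]
ft_force: [0.7, 0.3, -0.9]
finger_gap: -0.0001
```

```bash
python3 - <<'E'
from h import *
im,m=look("w21.png"); yellow(im,m,.045); print("lip row",proj("w",.6216*EX-.0667*EY+[0,0,.0502],m))
E
```

```text
tcp a,b,z 0.5965 -0.0667 0.0898 yaw -3.57 F [ 0.7  0.3 -0.9] gap -0.0001 t 24.9
yellow px [13.1 31.5] bbox [ 0  0 40 72] area 1616 ab [0.7103 0.0592]
yellow px [54.   8.7] bbox [37  0 32 21] area 439 ab [0.7185 0.0405]
yellow px [319.1 243.5] bbox [308 239  24  11] area 210 ab [ 0.6175 -0.0662]
lip row (np.float64(320.1550841458642), np.float64(239.13087301697948))
```

Emit:
{"fn": "jog_arm", "kwargs": {"motion": [[0.008,0,0,0,0],[0.008,0,0.008,0,0],[0.008,0,0.012,0,0],[0.008,0,0.016,0,0],[0.008,0,0.018,0,0]]}}

```text
t: 25.55
position: [0.5996, -0.1034, 0.074]
ee_rot: [[0.998, -0.062, 0.001], [-0.062, -0.998, -0.0], [0.001, 0.0, -1.0]]
ft_force: [-5.3, 2.6, 22.2]
finger_gap: -0.0003
```

Emit:
{"fn": "jog_arm", "kwargs": {"motion": [[0,0,-0.02,0,0],[-0.008,0,-0.034,0,0],[-0.008,0,-0.034,0,0]]}}

```text
t: 25.92
position: [0.5911, -0.103, 0.1075]
ee_rot: [[0.998, -0.062, 0.001], [-0.062, -0.998, -0.0], [0.002, 0.0, -1.0]]
ft_force: [-0.1, 0.5, 0.3]
finger_gap: -0.0003
```

```bash
cat >> h.py <<'E'
def homecheck(im,m,b,seat,half):
    pr=lambda a,z:int(proj("w",a*EX+b*EY+[0,0,z],m)[1])
    print("lip",pr(.6216,.0502),"home: nub base top",pr(seat+half-.006,.045),"fronttop",pr(seat+half-.006,.052),"sleeve",pr(seat+half-.012,.052),"flat top",pr(seat-half,.052))
    u,c=dark_edge(im,m,b); r0=pr(.6216,.0502); print("col",u,"rows from",r0-6,[int(x) for x in c[max(r0-6,0):r0+60:2]]); print("flat zone",[int(x) for x in c[min(pr(seat-half,.052)-12,470):][:24:2]])
E
python3 - <<'E'
from h import *
im,m=look("w22.png"); yellow(im,m,.045); homecheck(im,m,-.0667,.59,.036); print("LR"); homecheck(im,m,-.1295,.59,.036)
E
```

```text
tcp a,b,z 0.5963 -0.0667 0.1075 yaw -3.57 F [-0.1  0.5  0.3] gap -0.0003 t 25.9
yellow px [27.  42.4] bbox [ 0  0 65 87] area 3247 ab [0.7092 0.0675]
yellow px [76.1 15.3] bbox [62  2 29 27] area 441 ab [0.72   0.0426]
lip 227 home: nub base top 227 fronttop 231 sleeve 242 flat top 340
col 320 rows from 221 [49, 49, 49, 39, 102, 74, 103, 125, 123, 123, 108, 255, 254, 254, 254, 254, 254, 254, 254, 254, 254, 254, 254, 254, 254, 254, 254, 254, 254, 254, 254, 254, 254]
flat zone [34, 34, 33, 40, 41, 39, 39, 39, 40, 40, 41, 41]
LR
lip 227 home: nub base top 227 fronttop 231 sleeve 242 flat top 340
col 437 rows from 221 [51, 51, 49, 52, 83, 72, 106, 124, 124, 124, 107, 255, 255, 255, 255, 255, 255, 254, 255, 254, 255, 255, 254, 255, 255, 254, 255, 254, 254, 254, 254, 255, 255]
flat zone [205, 205, 205, 205, 208, 166, 166, 129, 126, 127, 126, 114]
```

Emit:
{"fn": "jog_arm", "kwargs": {"motion": [[0,0,-0.05,0,0.045],[-0.03,-0.03,-0.092,0,0.045],[-0.07,-0.07,-0.092,0,0.045],[-0.11,-0.11,-0.092,0,0.045],[-0.14,-0.15,-0.092,0,0.045]]}}

```text
t: 26.6
position: [0.4586, 0.0565, 0.1977]
ee_rot: [[0.998, -0.063, -0.002], [-0.063, -0.998, 0.0], [-0.002, -0.0, -1.0]]
ft_force: [0.7, 0.5, -0.1]
finger_gap: 0.0449
```

Emit:
{"fn": "jog_arm", "kwargs": {"motion": [[-0.03,-0.034,0,0,0.045],[-0.03,-0.034,0,0,0.045],[-0.03,-0.034,0,0,0.045]]}}

```text
t: 26.98
position: [0.4336, 0.0912, 0.1981]
ee_rot: [[0.998, -0.061, 0.0], [-0.061, -0.998, -0.0], [0.0, 0.0, -1.0]]
ft_force: [0.7, -0.3, 0.2]
finger_gap: 0.045
```

```bash
python3 - <<'E'
from h import *
im,m=look("w23.png"); yellow(im,m,.013); whites(im,m,.026); whites(im,m,.026,235)
r=rect(im,m,"w",.38,.47,.07,.17,.026,4000); g=cv2.cvtColor(r,6); print(r.shape)
for y in range(0,360,15): print(' '.join('%3d'%x for x in g[y,::14]))
E
```

```text
tcp a,b,z 0.4272 0.1175 0.1981 yaw -3.52 F [ 0.7 -0.3  0.2] gap 0.045 t 27.0
yellow px [304.2 192.6] bbox [298 187  14  12] area 104 ab [0.4437 0.1313]
yellow px [201.2 215.2] bbox [196 213  13   5] area 40 ab [0.4235 0.223 ]
yellow px [636.7 275.9] bbox [632 261   8  26] area 87 ab [ 0.364  -0.1799]
yellow px [469.6 337. ] bbox [465 333   9   9] area 68 ab [ 0.2971 -0.0317]
yellow px [602.7 375.7] bbox [529 360 111  44] area 2081 ab [ 0.2499 -0.1765]
yellow px [296.2 399.7] bbox [272 376  44  49] area 1373 ab [0.2189 0.1433]
yellow px [263.  395.9] bbox [254 378  21  42] area 389 ab [0.224  0.1785]
white ab 0.573 -0.0832 mm [23.  25.5] ang 90.0
white ab 0.4201 0.1187 mm [38.1 24.2] ang 61.7
(359, 400, 3)
174 173 172 175 176 175 176 173 174 172 175 173 171 172 173 173 174 174 175 174 174 172 172 172 175 174 176 177 176
173 173 172 172 173 175 173 174 172 173 174 173 174 174 176 174 174 171 171 173 170 172 172 174 174 172 174 176 175
172 173 175 173 172 175 176 176 173 171 173 173 176 176 175 175 175 173 171 175 177 178 176 175 173 172 172 172 176
175 174 176 175 173 177 174 172 173 1
[... 1698 characters left out ...]
 170
176 174 173 173 173 174 175 173 175 175 175 170 169 157 224 221 225 187 177 123 127 127 140 158 169 168 168 168 169
175 176 171 176 176 175 174 175 175 175 172 171 172 174 194 171 176 167 167 126 132 186 171 170 173 170 170 171 173
174 174 173 173 178 177 177 176 172 172 170 172 170 169 157 171 172 173 174 174 171 170 172 170 170 172 173 173 172
161 169 173 173 177 176 176 176 174 173 175 174 172 171 172 173 170 174 174 171 172 171 174 176 176 175 176 175 173
162 154 159 162 162 166 170 175 176 176 176 175 174 174 174 173 170 170 170 171 172 175 176 177 176 174 173 173 174
180 178 174 170 170 175 177 178 178 178 177 176 177 176 175 175 175 173 174 173 174 174 175 174 174 175 174 174 174
```

Emit:
{"fn": "jog_arm", "kwargs": {"motion": [[0.002,-0.003,0.04,-9,0.045],[0.004,-0.006,0.08,-18,0.045],[0.006,-0.008,0.11,-28.3,0.045],[0.006,-0.008,0.15,-28.3,0.045],[0.006,-0.008,0.171,-28.3,0.045]]}}

```text
t: 27.65
position: [0.4401, 0.0977, 0.0252]
ee_rot: [[0.909, 0.417, -0.002], [0.417, -0.909, -0.0], [-0.002, -0.0, -1.0]]
ft_force: [0.0, -0.1, -0.1]
finger_gap: 0.0452
```

Emit:
{"fn": "jog_arm", "kwargs": {"motion": [[0,0,0,0,0.045],[0,0,0,0,0],[0,0,0,0,0],[0,0,0,0,0],[0,0,0,0,0]]}}

```text
t: 28.28
position: [0.4401, 0.0989, 0.028]
ee_rot: [[0.908, 0.419, 0.002], [0.419, -0.908, 0.0], [0.001, 0.001, -1.0]]
ft_force: [-0.8, -0.2, 3.0]
finger_gap: 0.0244
```

Emit:
{"fn": "jog_arm", "kwargs": {"motion": [[0,0,-0.03,0,0],[0,0,-0.06,9,0],[0,0,-0.09,18,0],[0,0,-0.1,28.3,0],[0,0,-0.1,28.3,0]]}}

```text
t: 28.9
position: [0.4402, 0.0991, 0.1283]
ee_rot: [[0.998, -0.06, 0.003], [-0.06, -0.998, 0.0], [0.003, -0.001, -1.0]]
ft_force: [0.4, 0.4, -1.5]
finger_gap: 0.0247
```

Emit:
{"fn": "jog_arm", "kwargs": {"motion": [[0.03,0.01,0,0,0],[0.07,0.02,0,0,0],[0.1,0.03,0,0,0],[0.1,0.03,0,0,0]]}}

```text
t: 29.4
position: [0.5399, 0.0619, 0.1264]
ee_rot: [[0.998, -0.06, 0.001], [-0.06, -0.998, -0.0], [0.001, 0.0, -1.0]]
ft_force: [-0.7, 0.8, -0.5]
finger_gap: 0.0246
```

```bash
python3 - <<'E'
from h import *
im,m=look("w24.png"); P=sense()['position']; z=P[2]-.014; yellow(im,m,z+.003)
u=int(proj("w",P@EX*EX+P@EY*EY+[0,0,z+.013],m)[0]); c=im[:,u-3:u+4].mean((1,2)); print(u,[int(x) for x in c[180:420:4]])
E
```

```text
tcp a,b,z 0.5351 0.0948 0.1264 yaw -3.45 F [-0.7  0.8 -0.5] gap 0.0246 t 29.4
yellow px [612.2 104.8] bbox [602  98  27  11] area 154 ab [ 0.6197 -0.0067]
yellow px [320.4 289.9] bbox [306 278  29  25] area 586 ab [0.548  0.0947]
yellow px [149.4 348.2] bbox [132 327  35  45] area 1250 ab [0.5196 0.1694]
319 [169, 170, 169, 170, 158, 159, 161, 153, 154, 154, 156, 155, 155, 154, 157, 157, 157, 156, 158, 163, 166, 167, 167, 117, 128, 112, 116, 110, 163, 160, 162, 74, 69, 110, 80, 70, 179, 176, 176, 176, 190, 200, 200, 200, 200, 201, 184, 184, 184, 184, 184, 184, 184, 183, 183, 161, 153, 189, 192, 192]
```

```bash
python3 - <<'E'
from h import *
import pickle
m=pickle.load(open("last.pkl","rb")); z=.1264-.014
for r in(278,322,400): print(r,ab(320,r,z+(.006 if r==278 else .013),m)[0]-.5351)
E
```

```text
278 0.01988782677692258
322 0.004253742960813156
400 -0.03397961736577315
```

Emit:
{"fn": "jog_arm", "kwargs": {"motion": [[0.03,0.01,0,0,0],[0.06,0.02,0,0,0],[0.082,0.0273,0,0,0],[0.082,0.0273,0.02,0,0],[0.082,0.0273,0.036,0,0]]}}

```text
t: 30.08
position: [0.6156, 0.0308, 0.0898]
ee_rot: [[0.998, -0.06, -0.003], [-0.06, -0.998, 0.0], [-0.003, -0.0, -1.0]]
ft_force: [-0.4, 0.2, -1.5]
finger_gap: 0.0248
```

Emit:
{"fn": "jog_arm", "kwargs": {"motion": [[0,0,0,0,0],[0,0,0.004,0,0],[0,0,0.008,0,0],[0,0,0.01,0,0],[0,0,0.01,0,0]]}}

```text
t: 30.7
position: [0.6177, 0.0304, 0.0814]
ee_rot: [[0.998, -0.062, 0.0], [-0.062, -0.998, 0.0], [0.0, -0.0, -1.0]]
ft_force: [0.7, -0.1, -0.2]
finger_gap: 0.0251
```

```bash
python3 - <<'E'
from h import *
im,m=look("w25.png"); P=sense()['position']; yellow(im,m,P[2]-.011)
# lip centre of the free short bay SR, cap check
k=cv2.inRange(cv2.cvtColor(im,cv2.COLOR_BGR2HSV),(0,0,0),(179,255,60))
r=rect(k,m,"w",.60,.66,-.03,.12,.0502,4000); print([ (int(y),[int(x) for x in np.flatnonzero(np.diff(r[y].astype(int)))]) for y in range(60,200,20)])
E
```

```text
tcp a,b,z 0.6147 0.068 0.0814 yaw -3.56 F [ 0.7 -0.1 -0.2] gap 0.0251 t 30.7
yellow px [287.5  77. ] bbox [241  30  94  94] area 4464 ab [0.7082 0.079 ]
yellow px [335.9  43.1] bbox [325  31  21  27] area 276 ab [0.7184 0.0627]
yellow px [579.2 273.5] bbox [576 270   8   8] area 42 ab [ 0.6351 -0.0365]
yellow px [320.4 289.4] bbox [306 277  29  26] area 610 ab [0.6281 0.0679]
[(60, [169, 170, 171, 238, 239, 241, 242, 243, 376, 377, 378, 379, 450, 451, 453, 454, 455, 456, 460, 461]), (80, [165, 166, 167, 245, 246, 247, 377, 378, 379, 474, 475, 478, 479, 480, 483, 484, 517, 518, 519, 520, 521]), (100, [155, 156, 160, 161, 162, 163, 164, 165, 247, 248, 249, 250, 251, 252, 253, 379, 380, 381, 502, 503]), (120, [155, 156, 157, 255, 256, 257, 379, 380, 381, 503, 504]), (140, [157, 158, 241, 242, 243, 244, 256, 257, 379, 380, 493, 494, 496, 497, 498]), (160, [153, 154, 157, 158, 159, 164, 165, 167, 168, 169, 170, 171, 172, 173, 174, 175, 181, 182, 233, 234, 235, 236, 237, 240, 241, 245, 246, 253, 254, 256, 257, 258, 259, 260, 378, 379, 380, 459, 460, 461, 462, 463, 464, 465, 467, 468, 476, 477, 478]), (180, [141, 142, 144, 145, 146, 152, 153, 154, 155, 156, 157, 158, 163, 164, 165, 166, 167, 171, 173, 174, 182, 183, 234, 235, 237, 238, 239, 245, 246, 247, 260, 261, 262, 263, 264, 270, 271, 272, 378, 379, 380, 460, 461, 462, 464, 465, 477, 478, 479, 526, 527, 528, 529, 530])]
```

Emit:
{"fn": "jog_arm", "kwargs": {"motion": [[0.003,0,0.003,0,0],[0.003,0,0.005,0,0],[0.003,0,0.005,0,0.031],[0.003,0,0.005,0,0.031],[0.003,0,0.005,0,0.031]]}}

```text
t: 31.38
position: [0.6207, 0.0302, 0.0761]
ee_rot: [[0.998, -0.062, -0.0], [-0.062, -0.998, 0.0], [-0.0, -0.0, -1.0]]
ft_force: [-0.1, -0.4, -0.5]
finger_gap: 0.0314
```

```bash
cat >> h.py <<'E'
def fitpose(im,m,b,L,cand_a,cand_t,obs):
    pass
def table(m,b,L,rows):
    for th,xf in rows:
        t=np.deg2rad(th);cc,s=np.cos(t),np.sin(t)
        pt=lambda l,h: int(proj("w",(xf+l*cc-h*s)*EX+b*EY+[0,0,.026+l*s+h*cc],m)[1])
        print(th,xf,"tip top/bot",pt(L,.019),pt(L,.007),"base top",pt(L-.006,.019),"fronttop",pt(L-.006,.026),"sleeve",pt(L-.012,.026),"frontbot",pt(L-.006,0),"flat",pt(0,.026))
E
python3 - <<'E'
from h import *
im,m=look("w26.png"); yellow(im,m,.06); homecheck(im,m,.068,.60,.026)
P=sense()['position']; u=320; c=im[:,u-3:u+4].mean((1,2)); print([int(x) for x in c[220:440:4]])
table(m,.068,.052,[(0,.574),(10,.58),(20,.582),(30,.585),(36,.588)])
E
```

```text
tcp a,b,z 0.6177 0.068 0.0761 yaw -3.57 F [-0.1 -0.4 -0.5] gap 0.0314 t 31.4
yellow px [286.6  83.1] bbox [238  34  98  97] area 4707 ab [0.7097 0.0798]
yellow px [336.2  48.4] bbox [325  35  22  28] area 296 ab [0.7207 0.0623]
yellow px [585.3 283.8] bbox [582 280   8   9] area 43 ab [ 0.6309 -0.0444]
yellow px [320.5 312.4] bbox [306 297  30  32] area 722 ab [0.6172 0.0679]
lip 292 home: nub base top 290 fronttop 297 sleeve 309 flat top 380
col 320 rows from 286 [29, 55, 93, 90, 88, 81, 135, 140, 139, 141, 139, 137, 142, 127, 136, 141, 101, 101, 106, 94, 93, 82, 65, 73, 72, 73, 68, 66, 66, 65, 68, 74, 177]
flat zone [176, 202, 204, 165, 158, 135, 106, 191, 66, 57, 66, 165]
[91, 115, 192, 180, 133, 17, 23, 24, 24, 23, 25, 24, 37, 36, 36, 35, 35, 55, 90, 81, 140, 141, 137, 127, 141, 101, 94, 82, 73, 73, 66, 65, 74, 171, 168, 163, 162, 176, 204, 158, 106, 66, 66, 149, 41, 180, 94, 36, 35, 36, 35, 36, 28, 26, 27]
0 0.574 tip top/bot 279 268 base top 290 fronttop 297 sleeve 309 frontbot 273 flat 380
10 0.58 tip top/bot 283 268 base top 294 fronttop 304 sleeve 315 frontbot 270 flat 377
20 0.582 tip top/bot 299 279 base top 308 fronttop 321 sleeve 330 frontbot 277 flat 379
30 0.585 tip top/bot 316 291 base top 323 fronttop 338 sleeve 344 frontbot 285 flat 378
36 0.588 tip top/bot 324 297 base top 329 fronttop 346 sleeve 351 frontbot 288 flat 375
```

Emit:
{"fn": "jog_arm", "kwargs": {"motion": [[-0.007,0,0.003,0,0.031],[-0.007,0,0.003,0,0],[-0.007,0,0.003,0,0],[-0.007,0,0.003,0,0],[-0.007,0,0.003,0,0]]}}

```text
t: 32.05
position: [0.6127, 0.0307, 0.073]
ee_rot: [[0.998, -0.062, -0.002], [-0.062, -0.998, 0.0], [-0.002, 0.0, -1.0]]
ft_force: [-4.2, -0.1, 1.1]
finger_gap: 0.0247
```

Emit:
{"fn": "jog_arm", "kwargs": {"motion": [[-0.004,0,-0.001,0,0],[-0.008,0,-0.001,0,0],[-0.01,0,-0.001,0,0],[-0.01,0,-0.001,0,0]]}}

```text
t: 32.55
position: [0.6053, 0.0312, 0.075]
ee_rot: [[0.998, -0.062, 0.003], [-0.062, -0.998, -0.0], [0.003, -0.0, -1.0]]
ft_force: [4.0, 0.0, 0.5]
finger_gap: 0.0248
```

```bash
python3 - <<'E'
from h import *
im,m=look("w27.png"); yellow(im,m,.06); print("lip row",proj("w",.6216*EX+.068*EY+[0,0,.0502],m)[1])
table(m,.068,.052,[(30,.575),(36,.575),(36,.58)])
E
```

```text
tcp a,b,z 0.6023 0.0681 0.075 yaw -3.57 F [4.  0.  0.5] gap 0.0248 t 32.5
yellow px [285.4  44.9] bbox [235   0 102  97] area 5193 ab [0.7062 0.0798]
yellow px [338.1  10.2] bbox [327   0  21  25] area 267 ab [0.7165 0.062 ]
yellow px [594.8 254.5] bbox [591 250   9  10] area 64 ab [ 0.6292 -0.0442]
yellow px [320.4 297.6] bbox [306 282  30  33] area 762 ab [0.6096 0.068 ]
lip row 262.63756714945737
30 0.575 tip top/bot 305 280 base top 313 fronttop 328 sleeve 335 frontbot 275 flat 371
36 0.575 tip top/bot 320 293 base top 326 fronttop 342 sleeve 347 frontbot 284 flat 373
36 0.58 tip top/bot 309 282 base top 315 fronttop 332 sleeve 337 frontbot 274 flat 365
```

Emit:
{"fn": "jog_arm", "kwargs": {"motion": [[0,0,0.006,0,0],[-0.001,0,0.012,0,0],[-0.001,0,0.017,0,0],[-0.002,0,0.021,0,0],[-0.002,0,0.023,0,0]]}}

```text
t: 33.22
position: [0.6081, 0.0313, 0.0577]
ee_rot: [[0.998, -0.062, 0.015], [-0.062, -0.998, -0.0], [0.015, -0.001, -1.0]]
ft_force: [4.6, 0.4, 31.6]
finger_gap: 0.0245
```

```bash
python3 - <<'E'
from h import *
im,m=look("w28.png"); yellow(im,m,.06); print("lip row",proj("w",.6216*EX+.068*EY+[0,0,.0502],m)[1])
u=320; c=im[:,u-3:u+4].mean((1,2)); print([int(x) for x in c[260:440:4]])
table(m,.068,.052,[(0,.564),(8,.568),(16,.572),(24,.575)])
E
```

```text
tcp a,b,z 0.605 0.0684 0.0577 yaw -3.57 F [ 4.6  0.4 31.6] gap 0.0245 t 33.2
yellow px [282.5  46.9] bbox [227   0 111 103] area 6192 ab [0.7058 0.0796]
yellow px [341.5   9.9] bbox [329   0  23  24] area 280 ab [0.7155 0.062 ]
yellow px [623.4 276.4] bbox [618 271  12  12] area 94 ab [ 0.6302 -0.0424]
yellow px [320.4 300.8] bbox [306 287  30  30] area 757 ab [0.6204 0.0683]
lip row 286.20255666789575
[37, 36, 36, 36, 36, 35, 35, 133, 127, 129, 128, 128, 143, 136, 124, 74, 62, 67, 60, 61, 151, 156, 177, 182, 182, 181, 169, 169, 169, 169, 169, 169, 169, 122, 138, 177, 43, 191, 52, 41, 37, 36, 28, 25, 27]
0 0.564 tip top/bot 292 280 base top 305 fronttop 314 sleeve 327 frontbot 285 flat 405
8 0.568 tip top/bot 299 282 base top 311 fronttop 322 sleeve 334 frontbot 284 flat 404
16 0.572 tip top/bot 307 286 base top 318 fronttop 332 sleeve 343 frontbot 285 flat 402
24 0.575 tip top/bot 320 294 base top 329 fronttop 346 sleeve 354 frontbot 290 flat 401
```

Emit:
{"fn": "jog_arm", "kwargs": {"motion": [[-0.004,0,-0.003,0,0],[-0.007,0,-0.003,0,0],[-0.008,0,0,0,0],[-0.008,0,0.004,0,0],[-0.008,0,0.006,0,0]]}}

```text
t: 33.9
position: [0.6028, 0.0316, 0.0528]
ee_rot: [[0.998, -0.062, 0.019], [-0.062, -0.998, -0.0], [0.019, -0.001, -1.0]]
ft_force: [2.8, -0.5, 44.4]
finger_gap: 0.0246
```

```bash
python3 - <<'E'
from h import *
im,m=look("w29.png"); yellow(im,m,.06); print("lip row",proj("w",.6216*EX+.068*EY+[0,0,.0502],m)[1])
u=320; c=im[:,u-3:u+4].mean((1,2)); print([int(x) for x in c[260:440:4]])
table(m,.068,.052,[(0,.564),(8,.568),(16,.572)])
E
```

```text
tcp a,b,z 0.5997 0.0683 0.0528 yaw -3.57 F [ 2.8 -0.5 44.4] gap 0.0246 t 33.9
yellow px [278.6  34.7] bbox [223   0 116  89] area 5954 ab [0.7028 0.0801]
yellow px [347.3   1.7] bbox [343   0  10   6] area 39 ab [0.711  0.0606]
yellow px [634.8 268.6] bbox [630 263  10  13] area 89 ab [ 0.63   -0.0413]
yellow px [320.5 301.6] bbox [306 286  30  32] area 757 ab [0.6173 0.0682]
lip row 279.1089748905766
[42, 37, 38, 37, 36, 31, 32, 126, 123, 124, 126, 124, 146, 141, 137, 69, 87, 65, 64, 63, 124, 159, 156, 184, 185, 184, 185, 171, 172, 172, 171, 171, 171, 171, 171, 145, 136, 189, 46, 29, 36, 36, 30, 27, 27]
0 0.564 tip top/bot 286 274 base top 299 fronttop 308 sleeve 322 frontbot 280 flat 404
8 0.568 tip top/bot 292 275 base top 305 fronttop 316 sleeve 329 frontbot 278 flat 403
16 0.572 tip top/bot 301 279 base top 312 fronttop 327 sleeve 338 frontbot 279 flat 401
```

Emit:
{"fn": "jog_arm", "kwargs": {"motion": [[0,0,-0.005,0,0],[0,0,-0.005,0,0.036],[0,0,-0.02,0,0.036],[0.004,0,-0.06,0,0.02],[0.008,0,-0.06,0,0]]}}

```text
t: 34.58
position: [0.603, 0.0314, 0.1082]
ee_rot: [[0.998, -0.062, 0.004], [-0.062, -0.998, -0.0], [0.004, -0.0, -1.0]]
ft_force: [0.1, -0.0, -0.6]
finger_gap: 0.003
```

Emit:
{"fn": "jog_arm", "kwargs": {"motion": [[0,0,0,0,0],[0,0,0,0,0]]}}

```text
t: 34.83
position: [0.6002, 0.0314, 0.1041]
ee_rot: [[0.998, -0.062, -0.003], [-0.062, -0.998, 0.0], [-0.003, 0.0, -1.0]]
ft_force: [-0.2, -0.4, 0.1]
finger_gap: -0.0002
```

```bash
python3 - <<'E'
from h import *
im,m=look("w30.png"); yellow(im,m,.06); homecheck(im,m,.068,.60,.026)
table(m,.068,.052,[(0,.574),(8,.570),(16,.572),(20,.575),(30,.585)])
E
```

```text
tcp a,b,z 0.5971 0.068 0.1041 yaw -3.57 F [-0.2 -0.4  0.1] gap -0.0002 t 34.8
yellow px [290.2  42.4] bbox [248   0  85  87] area 3850 ab [0.7064 0.0802]
yellow px [335.   11.8] bbox [326   0  18  25] area 220 ab [0.7174 0.0619]
yellow px [558.  224.7] bbox [555 221   7   9] area 41 ab [ 0.6277 -0.0466]
yellow px [319.6 237.1] bbox [309 231  23  15] area 294 ab [0.6215 0.0683]
lip 230 home: nub base top 230 fronttop 234 sleeve 245 flat top 313
col 320 rows from 224 [41, 42, 41, 34, 115, 118, 162, 160, 156, 158, 132, 72, 80, 73, 86, 108, 107, 107, 105, 238, 236, 236, 236, 236, 236, 236, 236, 236, 236, 236, 232, 231, 167]
flat zone [27, 27, 27, 27, 28, 28, 28, 28, 28, 28, 30, 28]
0 0.574 tip top/bot 219 213 base top 230 fronttop 234 sleeve 245 frontbot 220 flat 313
8 0.57 tip top/bot 236 226 base top 247 fronttop 253 sleeve 264 frontbot 230 flat 325
16 0.572 tip top/bot 245 231 base top 254 fronttop 263 sleeve 272 frontbot 233 flat 326
20 0.575 tip top/bot 246 231 base top 255 fronttop 265 sleeve 274 frontbot 231 flat 324
30 0.585 tip top/bot 245 226 base top 253 fronttop 264 sleeve 272 frontbot 223 flat 313
```

Emit:
{"fn": "jog_arm", "kwargs": {"motion": [[0.008,0,0.012,0,0],[0.008,0,0.02,0,0],[0.008,0,0.025,0,0],[0.008,0,0.029,0,0],[0.008,0,0.032,0,0]]}}

```text
t: 35.5
position: [0.6105, 0.0309, 0.0739]
ee_rot: [[0.998, -0.062, 0.002], [-0.062, -0.998, 0.0], [0.002, -0.0, -1.0]]
ft_force: [-3.2, 0.7, 24.5]
finger_gap: 0.0002
```

Emit:
{"fn": "jog_arm", "kwargs": {"motion": [[0,0,0.001,0,0],[0,0,-0.02,0,0],[-0.008,0,-0.034,0,0],[-0.008,0,-0.034,0,0]]}}

```text
t: 36.0
position: [0.6011, 0.0315, 0.1083]
ee_rot: [[0.998, -0.062, 0.001], [-0.062, -0.998, 0.0], [0.001, -0.0, -1.0]]
ft_force: [-0.4, 0.2, 0.4]
finger_gap: -0.0
```

```bash
python3 - <<'E'
from h import *
im,m=look("w31.png"); yellow(im,m,.06); homecheck(im,m,.068,.60,.026)
E
```

```text
tcp a,b,z 0.5981 0.0681 0.1083 yaw -3.56 F [-0.4  0.2  0.4] gap -0.0 t 36.0
yellow px [291.4  46.8] bbox [250   4  83  86] area 3626 ab [0.7066 0.0802]
yellow px [334.8  17.1] bbox [326   6  18  24] area 209 ab [0.7176 0.0619]
yellow px [552.7 224.5] bbox [550 221   6   8] area 36 ab [ 0.6276 -0.0468]
lip 230 home: nub base top 230 fronttop 234 sleeve 244 flat top 311
col 320 rows from 224 [41, 42, 41, 52, 73, 61, 96, 110, 110, 109, 101, 248, 239, 239, 239, 239, 239, 239, 239, 239, 239, 239, 239, 239, 239, 239, 239, 239, 239, 239, 239, 237, 169]
flat zone [27, 26, 27, 26, 27, 27, 28, 28, 27, 27, 27, 29]
```

Emit:
{"fn": "jog_arm", "kwargs": {"motion": [[0,0,-0.05,0,0.045],[-0.02,0.03,-0.09,0,0.045],[-0.04,0.08,-0.09,0,0.045],[-0.06,0.135,-0.09,0,0.045],[-0.08,0.185,-0.09,0,0.045]]}}

```text
t: 36.67
position: [0.5092, -0.1496, 0.1967]
ee_rot: [[0.998, -0.062, -0.001], [-0.062, -0.998, 0.0], [-0.001, -0.0, -1.0]]
ft_force: [0.7, -0.5, 0.6]
finger_gap: 0.0449
```

Emit:
{"fn": "jog_arm", "kwargs": {"motion": [[-0.02,0.05,0,0,0.045],[-0.04,0.1,0,0,0.045],[-0.06,0.15,0,0,0.045],[-0.075,0.195,0,0,0.045],[-0.083,0.218,0,0,0.045]]}}

```text
t: 37.3
position: [0.4125, -0.3627, 0.1964]
ee_rot: [[0.998, -0.065, -0.001], [-0.065, -0.998, 0.0], [-0.001, -0.0, -1.0]]
ft_force: [0.7, -0.1, -0.1]
finger_gap: 0.0451
```

Emit:
{"fn": "jog_arm", "kwargs": {"motion": [[0,0,0,0,0.045],[0,0,0,0,0.045]]}}

```text
t: 37.55
position: [0.4138, -0.3597, 0.1966]
ee_rot: [[0.998, -0.062, -0.001], [-0.062, -0.998, 0.002], [-0.001, -0.002, -1.0]]
ft_force: [-0.6, 0.7, 1.3]
finger_gap: 0.0452
```

```bash
python3 - <<'E'
from h import *
im,m=look("w32.png"); yellow(im,m,.013); whites(im,m,.026); whites(im,m,.026,180)
E
```

```text
tcp a,b,z 0.435 -0.3338 0.1966 yaw -3.58 F [-0.6  0.7  1.3] gap 0.0452 t 37.5
yellow px [325.4 188.5] bbox [319 184  14  10] area 112 ab [ 0.4552 -0.3379]
yellow px [173.5 288.2] bbox [158 256  39  86] area 1207 ab [ 0.3598 -0.1943]
yellow px [180.8 296.1] bbox [179 293   4   8] area 16 ab [ 0.3514 -0.2002]
yellow px [341.6 333.7] bbox [337 324  10  20] area 135 ab [ 0.3095 -0.3544]
yellow px [536.7 374.2] bbox [503 359  54  43] area 985 ab [ 0.2606 -0.5568]
yellow px [321.6 396.1] bbox [254 368 134  58] area 4955 ab [ 0.2323 -0.3345]
yellow px [ 12.5 398.3] bbox [  0 385  39  38] area 529 ab [ 0.2294 -0.0053]
white ab 0.4293 -0.331 mm [24.2 38.2] ang 13.6
white ab 0.5768 -0.1112 mm [20.5 31.5] ang -0.0
white ab 0.4289 -0.3309 mm [24.9 39.3] ang 13.4
```

Emit:
{"fn": "jog_arm", "kwargs": {"motion": [[0.004,0.001,0.04,7,0.045],[0.008,0.001,0.08,13.6,0.045],[0.011,0.001,0.12,13.6,0.045],[0.011,0.001,0.15,13.6,0.045],[0.011,0.001,0.17,13.6,0.045]]}}

```text
t: 38.22
position: [0.4251, -0.3603, 0.0257]
ee_rot: [[0.956, -0.293, -0.002], [-0.293, -0.956, 0.002], [-0.002, -0.001, -1.0]]
ft_force: [-0.0, 0.5, -0.2]
finger_gap: 0.0452
```

Emit:
{"fn": "jog_arm", "kwargs": {"motion": [[0,0,0,0,0.045],[0,0,0,0,0],[0,0,0,0,0],[0,0,0,0,0],[0,0,0,0,0]]}}

```text
t: 38.85
position: [0.4256, -0.3628, 0.0283]
ee_rot: [[0.955, -0.295, 0.002], [-0.295, -0.955, -0.001], [0.002, 0.001, -1.0]]
ft_force: [1.0, 1.8, 5.1]
finger_gap: 0.0245
```

Emit:
{"fn": "jog_arm", "kwargs": {"motion": [[0,0,-0.04,0,0],[0,0,-0.08,-7,0],[0,0,-0.12,-13.6,0],[0,0,-0.13,-13.6,0],[0,0,-0.13,-13.6,0]]}}

```text
t: 39.48
position: [0.4249, -0.3625, 0.1575]
ee_rot: [[0.998, -0.064, 0.001], [-0.064, -0.998, -0.001], [0.001, 0.001, -1.0]]
ft_force: [0.2, 0.1, -1.2]
finger_gap: 0.0246
```

Emit:
{"fn": "jog_arm", "kwargs": {"motion": [[0.01,-0.05,0,0,0],[0.03,-0.1,0,0,0],[0.05,-0.15,0,0,0],[0.07,-0.2,0,0,0],[0.09,-0.25,0,0,0]]}}

```text
t: 40.1
position: [0.5295, -0.1166, 0.155]
ee_rot: [[0.998, -0.064, -0.004], [-0.064, -0.998, 0.001], [-0.004, -0.001, -1.0]]
ft_force: [0.2, -1.0, -0.9]
finger_gap: 0.0244
```

Emit:
{"fn": "jog_arm", "kwargs": {"motion": [[0.03,-0.04,0,0,0],[0.045,-0.08,0,0,0],[0.045,-0.08,0,0,0],[0.045,-0.08,0,0,0]]}}

```text
t: 40.6
position: [0.5787, -0.0414, 0.1554]
ee_rot: [[0.998, -0.062, -0.004], [-0.062, -0.998, -0.0], [-0.004, 0.0, -1.0]]
ft_force: [-0.7, 0.3, -1.0]
finger_gap: 0.0244
```

```bash
python3 - <<'E'
from h import *
im,m=look("w33.png"); P=sense()['position']; z=P[2]-.014; yellow(im,m,z+.003)
c=im[:,317:324].mean((1,2)); print([int(x) for x in c[260:420:4]])
for r in(278,322,400): print(r,ab(320,r,z+(.006 if r==278 else .013),m)[0]-P@EX)
E
```

```text
tcp a,b,z 0.5802 -0.006 0.1554 yaw -3.55 F [-0.7  0.3 -1. ] gap 0.0244 t 40.6
yellow px [175.4  28. ] bbox [142   0  68  64] area 2385 ab [0.6881 0.0407]
yellow px [214.8   6.1] bbox [205   0  19  16] area 159 ab [0.6943 0.0273]
yellow px [204.4 181.2] bbox [199 180  14   3] area 26 ab [0.6383 0.0366]
yellow px [412.  180.5] bbox [405 180  15   2] area 30 ab [ 0.6384 -0.0399]
yellow px [510.5 180.5] bbox [504 180  14   2] area 28 ab [ 0.6384 -0.0763]
yellow px [320.1 294.9] bbox [306 283  29  25] area 608 ab [ 0.5911 -0.006 ]
yellow px [ 55.7 372.6] bbox [ 40 354  32  38] area 838 ab [0.5524 0.1121]
[56, 55, 66, 55, 63, 59, 106, 106, 106, 159, 152, 150, 54, 65, 73, 66, 67, 148, 167, 167, 183, 191, 191, 191, 191, 174, 176, 176, 175, 175, 175, 175, 175, 175, 175, 174, 208, 185, 178, 180]
278 0.02000011440492122
322 0.0044283225590023845
400 -0.03386181950397471
```

Emit:
{"fn": "jog_arm", "kwargs": {"motion": [[0.02,-0.005,0,0,0],[0.039,-0.01,0,0,0],[0.039,-0.01,0.03,0,0],[0.039,-0.01,0.06,0,0],[0.039,-0.01,0.074,0,0]]}}

```text
t: 41.28
position: [0.6177, -0.0352, 0.0812]
ee_rot: [[0.998, -0.064, -0.004], [-0.064, -0.998, 0.0], [-0.004, -0.0, -1.0]]
ft_force: [0.1, -0.0, -0.5]
finger_gap: 0.0245
```

Emit:
{"fn": "jog_arm", "kwargs": {"motion": [[0,0,0,0,0],[0,0,0,0,0]]}}

```text
t: 41.52
position: [0.6204, -0.0344, 0.0843]
ee_rot: [[0.998, -0.063, 0.002], [-0.063, -0.998, -0.0], [0.002, 0.0, -1.0]]
ft_force: [-0.0, 0.2, -0.7]
finger_gap: 0.0248
```

```bash
python3 - <<'E'
from h import *
im,m=look("w34.png"); yellow(im,m,.07)
k=cv2.inRange(cv2.cvtColor(im,cv2.COLOR_BGR2HSV),(0,0,0),(179,255,60))
r=rect(k,m,"w",.60,.66,-.03,.04,.0502,4000)
for y in range(60,110,10): x=np.flatnonzero(r[y]>128); print("a",.66-y/4000,"b span",.04-x.min()/4000,.04-x.max()/4000,len(x))
E
```

```text
tcp a,b,z 0.6214 0.0035 0.0843 yaw -3.6 F [-0.   0.2 -0.7] gap 0.0248 t 41.5
yellow px [150.3  93.2] bbox [106  48  89  90] area 4002 ab [0.7101 0.0632]
yellow px [200.8  61.6] bbox [189  48  25  28] area 383 ab [0.7201 0.0443]
yellow px [571.5 283.1] bbox [569 280   6   7] area 29 ab [ 0.6357 -0.1016]
yellow px [320.2 294.7] bbox [306 283  29  25] area 614 ab [0.6305 0.0035]
a 0.645 b span 0.013500000000000002 -0.0049999999999999975 75
a 0.6425000000000001 b span 0.013500000000000002 -0.005499999999999998 77
a 0.64 b span 0.014000000000000002 -0.005499999999999998 79
a 0.6375000000000001 b span 0.014500000000000002 -0.005999999999999998 83
a 0.635 b span 0.0165 -0.00775 98
```

Emit:
{"fn": "jog_arm", "kwargs": {"motion": [[-0.001,-0.0006,0.004,0,0],[-0.001,-0.0006,0.0075,0,0],[-0.001,-0.0006,0.008,0,0.031],[-0.001,-0.0006,0.008,0,0.031],[-0.001,-0.0006,0.008,0,0.031]]}}

```text
t: 42.2
position: [0.6187, -0.0331, 0.0752]
ee_rot: [[0.998, -0.062, -0.0], [-0.062, -0.998, 0.0], [-0.0, -0.0, -1.0]]
ft_force: [0.2, -0.3, -0.8]
finger_gap: 0.031
```

```bash
python3 - <<'E'
from h import *
im,m=look("w35.png"); yellow(im,m,.06)
c=im[:,317:324].mean((1,2)); print([int(x) for x in c[280:400:4]])
table(m,.004,.052,[(0,.58),(20,.582),(30,.585),(36,.588),(36,.586)])
E
```

```text
tcp a,b,z 0.6196 0.0047 0.0752 yaw -3.56 F [ 0.2 -0.3 -0.8] gap 0.031 t 42.2
yellow px [143.   87.3] bbox [96 39 95 96] area 4596 ab [0.7102 0.067 ]
yellow px [196.7  54.1] bbox [184  40  27  30] area 436 ab [0.7207 0.0469]
yellow px [587.3 288.2] bbox [584 284   8   9] area 40 ab [ 0.6311 -0.1083]
yellow px [320.  317.9] bbox [306 302  29  32] area 725 ab [0.6169 0.0048]
[37, 37, 37, 45, 96, 114, 149, 146, 138, 109, 110, 106, 113, 107, 75, 80, 71, 72, 68, 178, 168, 168, 167, 206, 178, 164, 120, 57, 82, 139]
0 0.58 tip top/bot 271 261 base top 283 fronttop 290 sleeve 302 frontbot 266 flat 374
20 0.582 tip top/bot 304 283 base top 313 fronttop 326 sleeve 335 frontbot 281 flat 383
30 0.585 tip top/bot 321 295 base top 328 fronttop 343 sleeve 349 frontbot 289 flat 382
36 0.588 tip top/bot 329 301 base top 334 fronttop 351 sleeve 356 frontbot 293 flat 379
36 0.586 tip top/bot 333 306 base top 338 fronttop 355 sleeve 360 frontbot 297 flat 382
```

Emit:
{"fn": "jog_arm", "kwargs": {"motion": [[-0.008,0,0.002,0,0.031],[-0.008,0,0.002,0,0],[-0.008,0,0.002,0,0],[-0.008,0,0.002,0,0],[-0.008,0,0.002,0,0]]}}

```text
t: 42.88
position: [0.6093, -0.0325, 0.0729]
ee_rot: [[0.998, -0.062, -0.003], [-0.062, -0.998, 0.0], [-0.003, -0.0, -1.0]]
ft_force: [-4.9, 0.7, 1.5]
finger_gap: 0.0244
```

Emit:
{"fn": "jog_arm", "kwargs": {"motion": [[-0.004,0,-0.001,0,0],[-0.008,0,-0.001,0,0],[-0.011,0,-0.001,0,0],[-0.011,0,-0.001,0,0]]}}

```text
t: 43.38
position: [0.6015, -0.0323, 0.0751]
ee_rot: [[0.998, -0.062, 0.004], [-0.062, -0.998, -0.001], [0.004, 0.0, -1.0]]
ft_force: [3.9, -1.6, 0.3]
finger_gap: 0.0248
```

Emit:
{"fn": "jog_arm", "kwargs": {"motion": [[0,0,0.006,0,0],[-0.002,0,0.012,0,0],[-0.004,0,0.017,0,0],[-0.006,0,0.021,0,0],[-0.008,0,0.023,0,0]]}}

```text
t: 44.0
position: [0.6059, -0.0326, 0.0672]
ee_rot: [[0.998, -0.062, 0.033], [-0.062, -0.998, -0.003], [0.034, 0.001, -0.999]]
ft_force: [-4.3, 2.1, 87.4]
finger_gap: 0.0249
```

```bash
python3 - <<'E'
from h import *
im,m=look("w36.png"); yellow(im,m,.06); print("lip row",proj("w",.6216*EX+.004*EY+[0,0,.0502],m)[1])
c=im[:,317:324].mean((1,2)); print([int(x) for x in c[260:440:4]])
table(m,.004,.052,[(0,.564),(8,.568),(16,.572),(24,.575)])
E
```

```text
tcp a,b,z 0.6068 0.0044 0.0672 yaw -3.55 F [-4.3  2.1 87.4] gap 0.0249 t 44.0
yellow px [132.7  58.1] bbox [ 82   6 101 103] area 5254 ab [0.7064 0.0666]
yellow px [190.2  25.1] bbox [176  10  29  32] area 468 ab [0.7161 0.0465]
yellow px [604.5 271.5] bbox [600 267  10  10] area 66 ab [ 0.6295 -0.1078]
yellow px [320.2 301.4] bbox [305 286  31  33] area 785 ab [0.6167 0.0044]
lip row 280.312877663671
[38, 38, 38, 38, 38, 96, 89, 142, 143, 140, 145, 142, 144, 137, 130, 96, 65, 64, 64, 60, 113, 163, 180, 180, 180, 179, 171, 170, 170, 157, 180, 42, 197, 59, 153, 50, 104, 38, 37, 38, 38, 38, 31, 29, 29]
0 0.564 tip top/bot 287 276 base top 299 fronttop 306 sleeve 319 frontbot 281 flat 395
8 0.568 tip top/bot 292 277 base top 304 fronttop 314 sleeve 325 frontbot 280 flat 394
16 0.572 tip top/bot 299 280 base top 310 fronttop 322 sleeve 333 frontbot 280 flat 392
24 0.575 tip top/bot 311 287 base top 320 fronttop 335 sleeve 343 frontbot 284 flat 390
```

Emit:
{"fn": "jog_arm", "kwargs": {"motion": [[0,0,-0.006,0,0],[0,0,-0.012,0,0],[0,0,-0.015,0,0],[0,0,-0.015,0,0]]}}

```text
t: 44.55
position: [0.5963, -0.0321, 0.0686]
ee_rot: [[0.998, -0.062, 0.01], [-0.062, -0.998, -0.001], [0.01, 0.001, -1.0]]
ft_force: [7.0, -0.7, 7.8]
finger_gap: 0.0243
```

```bash
python3 - <<'E'
from h import *
im,m=look("w37.png"); yellow(im,m,.06); print("lip row",proj("w",.6216*EX+.004*EY+[0,0,.0502],m)[1])
c=im[:,317:324].mean((1,2)); print([int(x) for x in c[260:440:4]])
table(m,.004,.052,[(16,.572),(24,.575),(30,.575),(36,.575)])
E
```

```text
tcp a,b,z 0.5972 0.0044 0.0686 yaw -3.56 F [ 7.  -0.7  7.8] gap 0.0243 t 44.5
yellow px [125.7  34. ] bbox [ 76   0 103  84] area 5113 ab [0.7035 0.0671]
yellow px [191.2   4.4] bbox [180   0  21  13] area 172 ab [0.7118 0.045 ]
yellow px [608.5 249.3] bbox [604 244  10  11] area 74 ab [ 0.6288 -0.1078]
yellow px [320.3 301.3] bbox [306 285  30  33] area 779 ab [0.6063 0.0043]
lip row 257.5174977924436
[36, 39, 39, 40, 38, 98, 87, 144, 145, 142, 148, 143, 146, 141, 134, 108, 67, 67, 67, 62, 137, 163, 184, 184, 185, 174, 174, 174, 173, 137, 63, 79, 40, 39, 40, 39, 39, 39, 39, 39, 39, 39, 31, 29, 30]
16 0.572 tip top/bot 276 258 base top 287 fronttop 299 sleeve 310 frontbot 259 flat 370
24 0.575 tip top/bot 287 264 base top 297 fronttop 311 sleeve 320 frontbot 262 flat 369
30 0.575 tip top/bot 302 276 base top 310 fronttop 326 sleeve 333 frontbot 271 flat 372
36 0.575 tip top/bot 317 289 base top 323 fronttop 341 sleeve 346 frontbot 280 flat 374
```

Emit:
{"fn": "jog_arm", "kwargs": {"motion": [[0,0,0.004,0,0],[0,0,0.007,0,0],[0,0,0.01,0,0],[0,0,0.012,0,0]]}}

```text
t: 45.1
position: [0.5986, -0.0324, 0.0605]
ee_rot: [[0.998, -0.062, 0.015], [-0.062, -0.998, -0.002], [0.015, 0.001, -1.0]]
ft_force: [1.4, 0.1, 40.1]
finger_gap: 0.0251
```

```bash
python3 - <<'E'
from h import *
im,m=look("w38.png"); yellow(im,m,.06); print("lip row",proj("w",.6216*EX+.004*EY+[0,0,.0502],m)[1])
c=im[:,317:324].mean((1,2)); print([int(x) for x in c[260:440:4]])
table(m,.004,.052,[(8,.565),(16,.565),(24,.568),(30,.57)])
E
```

```text
tcp a,b,z 0.5994 0.0043 0.0605 yaw -3.56 F [ 1.4  0.1 40.1] gap 0.0251 t 45.1
yellow px [116.5  36.2] bbox [ 64   0 108  88] area 5626 ab [0.7036 0.0663]
yellow px [185.    5.2] bbox [172   0  24  15] area 219 ab [0.7119 0.0444]
yellow px [621.2 261.3] bbox [616 256  12  11] area 88 ab [ 0.6293 -0.1069]
yellow px [320.4 301.5] bbox [306 286  30  32] area 781 ab [0.6129 0.0042]
lip row 270.35616695477705
[39, 39, 39, 37, 39, 77, 90, 142, 142, 140, 144, 140, 143, 138, 137, 110, 68, 66, 66, 63, 114, 164, 186, 186, 185, 186, 175, 175, 175, 174, 154, 169, 155, 196, 57, 107, 39, 39, 39, 40, 39, 39, 33, 29, 29]
8 0.565 tip top/bot 289 273 base top 302 fronttop 312 sleeve 324 frontbot 276 flat 395
16 0.565 tip top/bot 307 286 base top 317 fronttop 331 sleeve 341 frontbot 285 flat 400
24 0.568 tip top/bot 319 294 base top 328 fronttop 344 sleeve 353 frontbot 290 flat 399
30 0.57 tip top/bot 330 302 base top 338 fronttop 356 sleeve 362 frontbot 295 flat 397
```

Emit:
{"fn": "jog_arm", "kwargs": {"motion": [[0,0,0.002,0,0],[0,0,0.004,0,0],[0,0,0.005,0,0]]}}

```text
t: 45.52
position: [0.6017, -0.0326, 0.0572]
ee_rot: [[0.998, -0.062, 0.022], [-0.062, -0.998, -0.002], [0.022, 0.001, -1.0]]
ft_force: [5.1, 1.4, 37.4]
finger_gap: 0.025
```

```bash
python3 - <<'E'
from h import *
im,m=look("w39.png"); yellow(im,m,.06); print("lip row",proj("w",.6216*EX+.004*EY+[0,0,.0502],m)[1])
c=im[:,317:324].mean((1,2)); print([int(x) for x in c[300:440:4]])
table(m,.004,.052,[(8,.565),(12,.565),(16,.565)])
E
```

```text
tcp a,b,z 0.6026 0.0042 0.0572 yaw -3.57 F [ 5.1  1.4 37.4] gap 0.025 t 45.5
yellow px [115.1  42.2] bbox [ 62   0 109  96] area 6018 ab [0.7047 0.0657]
yellow px [181.2   9. ] bbox [165   0  30  23] area 391 ab [0.7134 0.0448]
yellow px [625.1 271.3] bbox [619 266  13  11] area 90 ab [ 0.6297 -0.1066]
yellow px [320.4 302.4] bbox [306 287  30  32] area 782 ab [0.6174 0.0041]
lip row 280.9667623695235
[139, 135, 139, 143, 140, 99, 69, 64, 64, 64, 57, 163, 187, 188, 188, 188, 187, 176, 176, 176, 176, 176, 177, 166, 111, 189, 60, 66, 95, 39, 38, 39, 32, 30, 29]
8 0.565 tip top/bot 300 284 base top 312 fronttop 324 sleeve 336 frontbot 286 flat 407
12 0.565 tip top/bot 309 290 base top 320 fronttop 333 sleeve 345 frontbot 290 flat 409
16 0.565 tip top/bot 318 296 base top 329 fronttop 343 sleeve 354 frontbot 295 flat 412
```

Emit:
{"fn": "jog_arm", "kwargs": {"motion": [[-0.002,0,-0.003,0,0],[-0.002,0,-0.003,0,0.036],[-0.002,0,-0.02,0,0.036],[0.002,0,-0.06,0,0.02],[0.004,0,-0.06,0,0]]}}

```text
t: 46.2
position: [0.5973, -0.0319, 0.1121]
ee_rot: [[0.998, -0.062, 0.004], [-0.062, -0.998, -0.0], [0.004, 0.0, -1.0]]
ft_force: [-0.1, -0.2, -0.7]
finger_gap: 0.0033
```

Emit:
{"fn": "jog_arm", "kwargs": {"motion": [[0,0,0,0,0],[0,0,0,0,0]]}}

```text
t: 46.45
position: [0.5943, -0.0316, 0.108]
ee_rot: [[0.998, -0.062, -0.004], [-0.062, -0.998, 0.0], [-0.004, -0.0, -1.0]]
ft_force: [-0.3, -0.5, -0.3]
finger_gap: -0.0003
```

```bash
python3 - <<'E'
from h import *
im,m=look("w40.png"); yellow(im,m,.06); homecheck(im,m,.004,.60,.026)
table(m,.004,.052,[(0,.574),(8,.570),(16,.572),(20,.575),(30,.585)])
E
```

```text
tcp a,b,z 0.5951 0.0048 0.108 yaw -3.56 F [-0.3 -0.5 -0.3] gap -0.0003 t 46.5
yellow px [165.3  39.7] bbox [124   0  83  83] area 3674 ab [0.7061 0.0697]
yellow px [211.9  11.6] bbox [201   0  23  26] area 308 ab [0.7164 0.0491]
yellow px [555.9 219.2] bbox [554 216   5   8] area 31 ab [ 0.6273 -0.111 ]
yellow px [321.7 232.6] bbox [310 225  24  17] area 362 ab [0.6205 0.004 ]
lip 224 home: nub base top 224 fronttop 228 sleeve 239 flat top 306
col 322 rows from 218 [43, 44, 40, 29, 105, 115, 110, 169, 166, 160, 159, 155, 81, 72, 67, 100, 106, 106, 111, 105, 251, 242, 242, 242, 242, 242, 242, 242, 242, 242, 242, 242, 242]
flat zone [52, 49, 50, 50, 50, 50, 50, 45, 45, 45, 45, 45]
0 0.574 tip top/bot 213 208 base top 224 fronttop 228 sleeve 239 frontbot 214 flat 306
8 0.57 tip top/bot 230 221 base top 240 fronttop 247 sleeve 257 frontbot 225 flat 318
16 0.572 tip top/bot 238 225 base top 248 fronttop 256 sleeve 266 frontbot 227 flat 319
20 0.575 tip top/bot 239 224 base top 248 fronttop 258 sleeve 266 frontbot 225 flat 317
30 0.585 tip top/bot 238 219 base top 246 fronttop 257 sleeve 265 frontbot 218 flat 306
```

Abutting the lip at about 8°, the same as the other short cell. I'll press the nub end down from above.

Emit:
{"fn": "jog_arm", "kwargs": {"motion": [[0.01,0,0.015,0,0],[0.01,0,0.024,0,0],[0.01,0,0.029,0,0],[0.01,0,0.033,0,0],[0.01,0,0.036,0,0]]}}

```text
t: 47.12
position: [0.6057, -0.0324, 0.074]
ee_rot: [[0.998, -0.062, -0.0], [-0.062, -0.998, -0.0], [-0.0, 0.0, -1.0]]
ft_force: [-4.1, -0.1, 22.9]
finger_gap: 0.0001
```

Emit:
{"fn": "jog_arm", "kwargs": {"motion": [[0,0,0.001,0,0],[0,0,-0.02,0,0],[-0.008,0,-0.034,0,0],[-0.008,0,-0.034,0,0]]}}

```text
t: 47.62
position: [0.5969, -0.0318, 0.1081]
ee_rot: [[0.998, -0.062, 0.0], [-0.062, -0.998, -0.0], [0.0, 0.0, -1.0]]
ft_force: [-0.0, -0.4, 0.4]
finger_gap: 0.0004
```

```bash
python3 - <<'E'
from h import *
im,m=look("w41.png"); yellow(im,m,.06); homecheck(im,m,.004,.60,.026)
E
```

```text
tcp a,b,z 0.5977 0.0047 0.1081 yaw -3.56 F [-0.  -0.4  0.4] gap 0.0004 t 47.6
yellow px [166.4  46.2] bbox [126   3  82  86] area 3581 ab [0.7066 0.0697]
yellow px [212.5  18.1] bbox [202   5  23  27] area 308 ab [0.717  0.0491]
yellow px [554.6 224.4] bbox [552 221   6   8] area 30 ab [ 0.6274 -0.1111]
lip 229 home: nub base top 229 fronttop 233 sleeve 244 flat top 311
col 322 rows from 223 [43, 43, 43, 39, 65, 64, 83, 114, 112, 112, 99, 233, 242, 241, 241, 241, 241, 241, 241, 241, 241, 241, 241, 241, 241, 241, 241, 241, 241, 241, 240, 231, 229]
flat zone [49, 49, 49, 50, 47, 45, 45, 45, 45, 44, 43, 41]
```

Emit:
{"fn": "jog_arm", "kwargs": {"motion": [[0,0,-0.05,0,0],[-0.02,0.04,-0.07,0,0],[-0.045,0.095,-0.07,0,0],[-0.07,0.15,-0.07,0,0],[-0.08,0.2,-0.07,0,0]]}}

```text
t: 48.3
position: [0.5032, -0.2274, 0.1764]
ee_rot: [[0.998, -0.062, -0.002], [-0.062, -0.998, 0.001], [-0.002, -0.001, -1.0]]
ft_force: [1.1, 0.3, 0.4]
finger_gap: -0.0001
```

Emit:
{"fn": "jog_arm", "kwargs": {"motion": [[-0.007,0.03,0,0,0],[-0.007,0.042,0,0,0],[-0.007,0.042,0,0,0]]}}

```text
t: 48.68
position: [0.4959, -0.2681, 0.1767]
ee_rot: [[0.998, -0.063, -0.001], [-0.063, -0.998, 0.001], [-0.001, -0.001, -1.0]]
ft_force: [0.5, 0.8, -0.1]
finger_gap: 0.0001
```

```bash
python3 - <<'E'
from h import *
im,m=look("w42.png")
for n,b,s,h in(("SL",.068,.6,.026),("SR",.004,.6,.026),("LL",-.0667,.59,.036),("LR",-.1295,.59,.036)): print(n); homecheck(im,m,b,s,h)
k=cv2.inRange(cv2.cvtColor(im,cv2.COLOR_BGR2HSV),(0,0,0),(179,255,45)); k[260:]=0
n,l,st,c=cv2.connectedComponentsWithStats(k)
print([(c[i].round(),st[i,:5].tolist(),ab(*c[i],.075,m).round(3)) for i in range(1,n) if st[i,4]>300])
E
```

```text
tcp a,b,z 0.5114 -0.2373 0.1767 yaw -3.64 F [ 0.5  0.8 -0.1] gap 0.0001 t 48.7
SL
lip 66 home: nub base top 70 fronttop 69 sleeve 79 flat top 144
col -153 rows from 60 [181, 181, 181, 181, 182, 183, 183, 183, 178, 147, 152, 30, 29, 30, 30, 30, 29, 26, 27, 26, 29, 29, 26, 20, 18, 60, 112, 121, 137, 136, 137, 137, 138]
flat zone [182, 181, 180, 181, 180, 179, 179, 181, 180, 179, 179, 178]
SR
lip 66 home: nub base top 70 fronttop 69 sleeve 79 flat top 144
col -54 rows from 60 [153, 153, 153, 153, 153, 151, 146, 139, 135, 130, 125, 121, 117, 110, 104, 97, 96, 97, 98, 99, 99, 99, 100, 101, 105, 122, 118, 114, 113, 118, 137, 158, 157]
flat zone [157, 157, 158, 157, 158, 157, 157, 158, 157, 157, 157, 156]
LL
lip 66 home: nub base top 69 fronttop 68 sleeve 79 flat top 174
col 55 rows from 60 [37, 37, 37, 20, 78, 90, 89, 90, 88, 129, 218, 212, 212, 211, 211, 212, 212, 212, 212, 212, 212, 211, 212, 212, 212, 212, 212, 212, 212, 212, 212, 212, 212]
flat zone [229, 230, 229, 223, 217, 164, 155, 95, 103, 103, 103, 103]
LR
lip 65 home: nub base top 69 fronttop 68 sleeve 78 flat top 173
col 153 rows from 59 [42, 42, 42, 37, 68, 92, 104, 97, 98, 76, 226, 216, 216, 216, 216, 216, 216, 216, 216, 216, 216, 216, 216, 217, 216, 216, 216, 216, 216, 216, 216, 216, 216]
flat zone [216, 216, 216, 216, 218, 185, 174, 139, 90, 90, 90, 129]
[(array([74., 73.]), [26, 43, 88, 114, 2274], array([ 0.615, -0.097])), (array([169.,  68.]), [129, 43, 67, 113, 916], array([ 0.618, -0.152])), (array([  6., 104.]), [0, 61, 17, 68, 562], array([ 0.599, -0.053])), (array([489.,  96.]), [471, 79, 50, 32, 769], array([ 0.602, -0.335])), (array([ 16., 197.]), [0, 166, 39, 64, 2014], array([ 0.543, -0.044])), (array([321., 198.]), [301, 178, 40, 41, 1156], array([ 0.542, -0.238])), (array([ 96., 211.]), [68, 191, 56, 39, 1651], array([ 0.534, -0.093])), (array([180., 211.]), [157, 191, 45, 39, 1362], array([ 0.534, -0.147]))]
```

Emit:
{"fn": "jog_arm", "kwargs": {"motion": [[-0.003,0,0.03,0,0],[-0.003,0,0.06,0,0],[-0.003,0,0.095,0,0],[-0.003,0,0.096,0,0]]}}

```text
t: 49.22
position: [0.4914, -0.2649, 0.0789]
ee_rot: [[0.998, -0.06, -0.006], [-0.06, -0.998, 0.004], [-0.006, -0.004, -1.0]]
ft_force: [-0.8, 0.0, 0.6]
finger_gap: 0.0001
```

Emit:
{"fn": "jog_arm", "kwargs": {"motion": [[0.015,0,0,0,0],[0.03,0,0,0,0],[0.045,0,0,0,0],[0.06,0,0,0,0],[0.072,0,0,0,0]]}}

```text
t: 49.85
position: [0.5649, -0.2722, 0.0812]
ee_rot: [[0.998, -0.062, -0.002], [-0.062, -0.998, 0.0], [-0.002, -0.0, -1.0]]
ft_force: [-19.1, -0.8, 7.6]
finger_gap: 0.0001
```

Emit:
{"fn": "jog_arm", "kwargs": {"motion": [[0.002,0,0,0,0],[0.004,0,0,0,0],[0.005,0,0,0,0],[0.005,0,0,0,0]]}}

```text
t: 50.35
position: [0.5649, -0.2723, 0.0811]
ee_rot: [[0.998, -0.062, -0.01], [-0.062, -0.998, 0.002], [-0.01, -0.001, -1.0]]
ft_force: [-13.0, -1.4, 9.1]
finger_gap: -0.0004
```

```bash
python3 -c "
from h import *
s=sense();P=s['position'];print(P@EX,P@EY,P[2],s['ft_force'])"
```

```text
0.5804531487018986 -0.23727758099481527 0.08106450740230689 [-12.96511371  -1.38750847   9.08180455]
```

Emit:
{"fn": "jog_arm", "kwargs": {"motion": [[-0.015,0,0,0,0],[-0.02,0,-0.05,0,0],[-0.03,0,-0.11,0,0],[-0.06,-0.04,-0.16,0,0],[-0.08,-0.09,-0.18,0,0]]}}

```text
t: 50.98
position: [0.4978, -0.1805, 0.2634]
ee_rot: [[0.998, -0.065, 0.006], [-0.065, -0.998, -0.002], [0.007, 0.002, -1.0]]
ft_force: [0.6, 0.1, 0.1]
finger_gap: -0.0003
```

Emit:
{"fn": "jog_arm", "kwargs": {"motion": [[0.01,-0.03,-0.01,0,0],[0.03,-0.05,-0.02,0,0],[0.03,-0.05,-0.02,0,0]]}}

```text
t: 51.35
position: [0.5316, -0.1307, 0.2817]
ee_rot: [[0.998, -0.06, 0.005], [-0.06, -0.998, -0.001], [0.005, 0.0, -1.0]]
ft_force: [0.8, 0.6, 0.5]
finger_gap: 0.0
```

```bash
python3 - <<'E'
from h import *
im,m=look("w43.png"); side=cv2.cvtColor(read_camera("side"),4)
a=cv2.resize(im[0:300,:],(800,375),interpolation=cv2.INTER_CUBIC); b=cv2.resize(side[90:240,250:450],(300,225),interpolation=cv2.INTER_CUBIC)
c=np.zeros((600,800,3),np.uint8); c[:375]=a; c[375:,:300]=b; c[375:,310:650]=cv2.resize(side[200:420,210:450],(340,225)); cv2.imwrite("pics/final.png",c)
print("ball",proj("w",.604*EX-.238*EY+[0,0,.075],m))
E
```

```text
tcp a,b,z 0.5386 -0.098 0.2817 yaw -3.42 F [0.8 0.6 0.5] gap 0.0 t 51.4
ball (np.float64(478.75723857852756), np.float64(134.113784782594))
```

View pics/final.png

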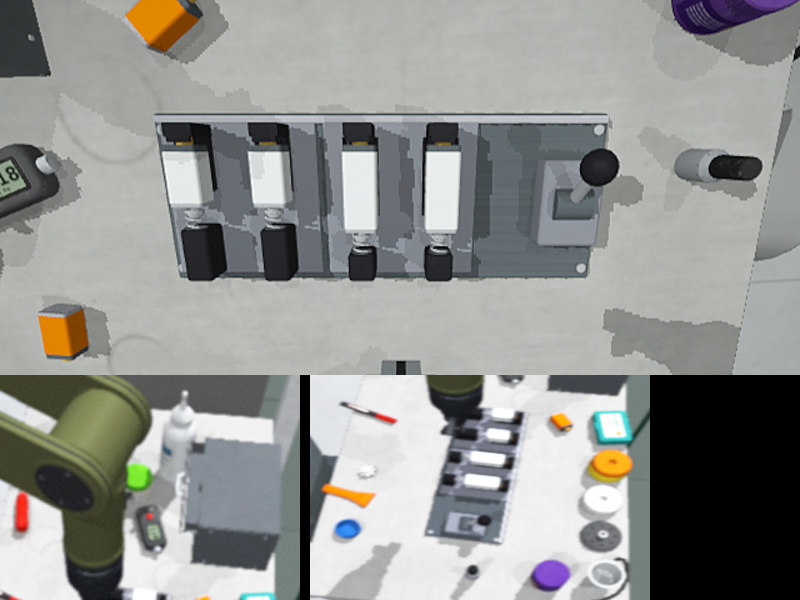

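```bash
python3 -c "
from rig import *
print(finish_job())"
```

```text
the job is handed in; nothing more can be done
None
```

The job is handed in, at about 51 s of the 210 s allowed. I pulled the lever to its off stop first, then loaded all four white cells: two long in the long bays and two short in the short bays. With all four in, I pushed the lever back to its on stop. The orange look-alikes were not touched.

**Last checks**
- **Cells:** after loading, close-up wrist images showed every cell's sleeve edge within a couple of pixels of the predicted home position. The nubs were almost hidden under the lips, and the final picture agrees.
- **Lever:** the ball was where the "on" position predicts, within about a pixel. In both directions the arm met a firm stop, and pushing a few millimetres further did not move it.
- **Bystanders:** the squeeze bottle and the touch-up bottle were standing in the final picture. The torch was hidden behind the arm in that picture; the arm never worked near it.

**What went wrong or disagreed**
- Pressing a cell down while gripped never turned it fully level. I seated each one by letting go with its nub at the lip and then pressing the nub end down with closed fingers.
- The first try on the left long cell left its nub resting on the lip, so I gripped it again nearer the nub.
- On the last short cell the nub caught on the lip and the wrist force reached 87 N, below the 120 N limit. I backed off and repeated it more gently.

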